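# Unclamp the washing tray and tip the fittings into its strainer corner

### The arm

A 7-joint arm with a two-finger parallel gripper is mounted at the origin on the work surface; the furniture and walls round the work are solid. World frame = base frame: x ahead of the robot, y to its left, z up, the work surface at z = 0. Lengths are in m, angles in rad, forces in N, time in s.
With the tool pointing down it reaches from about 0.4 to 0.85 m from the base axis. Payload 10.4 kg.
Tool frame: the origin (TCP) lies midway between the tips of the shut fingers; the grasp point (between the pads) lies 19 mm behind it; z points along the fingers, y is the line along which they close (so a half turn about z gives the same grasp; the last joint's range is limited). The gripper opens to 85 mm and grips with 20 to 120 N. Pads are 22 mm wide; open, the fingers measure 114 mm over their backs; the gripper's body (76 mm by 85 mm) begins 54 mm behind the grasp point. The pads swing forward as they close: fully open they stand 13 mm farther back than shut.
Start: joints at [1.302, 0.332, -0.065, 1.46, 0.022, 1.35, -0.088], TCP at [0.152, -0.606, 0.231] pointing down, gripper open.
Joint ranges: [-2.6, 2.6], [-0.5, 2.12], [-1.47, 1.34], [0.16, 2.42], [-1.27, 4.41], [0.06, 2.06], [-2.6, 2.6]. Speed limits (rad/s): [2.22, 2.22, 2.79, 2.79, 3.14, 3.14, 3.14].

### API

Orientations are given as a rotation vector (axis times angle).
In Python, from bench import * gives the robot as it stands.
- The arm moves only by the tool arm_command, never from a script. Its arguments are lists of equal length, an entry for each row: "gripper": the opening, from 0 (shut) to 1 (fully open); "linear": the shift along the tool's x, y, z in cm, a list of three; "yaw": the turn about the tool's z in degrees. In form: {"gripper": [gripper, ...], "linear": [[tx, ty, tz], ...], "yaw": [yaw, ...]}. A call has 1 to 20 rows; each row is the pose to reach, as a shift and turn from the pose commanded when the call began, along the tool's axes at that moment; what a row does not reach only later rows make up. A row lasts 1/8 s, in which the tool goes at most 62.5 mm and 10.7 degrees, less where a joint would pass 70% of its speed; a pose out of reach is approached as far as the arm can. A call with a gripper value outside its range is refused whole. The fingers move at their own pace and stop on an object; "newtons" is the grip in N (left out, the last holds). Time passes only in rows, so rows that repeat a pose let the fingers close. It gives the time, the measured TCP pose, the force, the opening and the grip force at its end, in the units of the state.
- observe(): the state, without advancing time (a new reading comes with each control period).
- read_camera(name): name is "scene" or "top"; returns a dict with "frame" (384x512x3 uint8, blue, green, red), "mtx" (3x3 intrinsics, pixels), "rvec" (rotation vector, rad) and "tvec" (3), from world to camera coordinates, as OpenCV has them. Camera axes: x right, y down, z forward; pixel columns grow to the right and rows downward; lengths in m; the calibration is good to about 2 mm. A picture is of the moment at which its call begins. There is no depth.
- sign_off(): hands the job in; it is judged then, once.
The state is a dict: "time": time; "joint_positions": joint angles; "qd": joint speeds; "joint_efforts": joint torques, N m; "eef_pos": TCP position; "ee_rot": TCP orientation; "ft_force": force on the tool from outside, world axes, zero at the start; "moment": the same for the moment, N m; "opening": finger opening in m; "grip_force": force on a finger pad.
Only numpy, scipy, OpenCV 4.12 (cv2) and the standard library are available. Lean on these libraries where they do the work, as an engineer would, in place of code of your own. Each camera call takes 0.05 s, during which the arm holds its last target. There are 200 camera calls.

### The job

The hose fittings have been washed in the small steel tray clamped on the shaker. Twist the clamp's wing cap a quarter turn anticlockwise as far as it goes, so that its claw is off the rim; then take the tray by its black grip, lift it clear of the shaker and tip it, strainer corner lowest, until all four fittings have slid together into that corner. Finish holding the tray in the air like this, tilted and still, with all the fittings in the strainer corner so that they can drain; do not put it down or let go, and leave the other things on the bench alone.

Things in the scene. Friction and masses are not known exactly. Their poses are not given: they have to be found in the camera images.
- shaker: fixed shaker, white case, square aluminium platform 206x206 mm, its top 78 mm above the bench; origin on the bench under the platform's centre, x to its back (away from the control panel), y to its left, z up. Four corner angles, 16 mm high, stand round the tray with 3 mm play or less; a tube clip lies on the platform
- clamp (a joint): angle of the hold-down clamp about its upright stud, rad: 0 = the steel claw points square across the tray's rim (to the shaker's -y) and keeps the tray down; grows anticlockwise seen from above; from about 1.3 the claw is clear of the rim, the stop is at 1.5. Turns against a friction of 0.06 N m and stays where it is left
- clamp_grip (a point): grip point of the clamp's black wing cap, on the turning axis, 163 mm above the bench. The wing is an upright bar 12 mm thick (point x), 46 mm long (point y, parallel to the claw), reaching from 17 mm below to 13 mm above this point; the point turns with it, z up. Claw and tray rim lie about 34 mm below it. Lift the tray 160 mm or more before tipping it over the shaker, else it comes down on the wing
- tray: loose open steel tray, 150x110 mm, 50 mm high, walls and floor 3 mm, rim 5 mm wide outside, about 0.2 kg; origin under the middle of its floor, z up, x toward the end with the black grip, y toward the clamp's side; stands with its axes along the shaker's. Polished inside: fittings start to slide at about 10 degrees of tilt, but reach the corner at 30 to 40 degrees, leaning equally along x and y
- tray_grip (a point): middle of the upright black grip plate on the tray's +x end wall, at tray x = 76 mm, y = 0, z = 70 mm. The plate is 12 mm thick (along x), 66 mm long (along y), from 19 mm below to 15 mm above this point; axes as the tray's. The tray's weight hangs about 75 mm to one side of it, so grip firmly (40 N or more)
- strainer_corner (a point): inner bottom corner of the tray with the dark strainer slots and the pouring lip, at tray x = -72, y = -52, z = 3 mm; axes as the tray's. A fitting lies in the corner when its centre is within 75 mm of this point
- barb_mid (a point): centre of a loose white barbed hose fitting, 15x38x13 mm, in the tray
- tee_mid (a point): middle of the loose tee fitting, 23x30x13 mm, in the tray
- reducer_a_mid (a point): centre of a loose stepped round fitting, 18 mm across, 21 mm high, in the tray
- reducer_b_mid (a point): centre of the second stepped round fitting, 18 mm across, 21 mm high, in the tray
- petri_dish: bystander: flat clear dish, 89 mm across, 14 mm high; origin at the middle of its underside
- vial_1: bystander: sample vial, 27 mm across, 50 mm high, one of three standing together; origin under its middle
- vial_2: bystander: second sample vial
- vial_3: bystander: third sample vial
- blue_bin: bystander: empty open parts bin, 87x112x62 mm, on the bench; origin under its middle

How it is judged:
By the outcome, as a careful person would: the job done as asked, in the order asked, and still so for the second after the job is handed in, while the arm keeps its last pose, push and grip.
It also fails if it takes over 48 s, if anything falls off the work surface, if the arm or the gripper's body presses on something with over 40 N, if the wrist force passes 120 N, or if a joint passes its speed limit or range.

## Working session

There is one attempt and no reset: what is moved stays moved. The work goes in short steps, Python scripts to look and compute and a tool call to move; the robot and the scene stay as the last step left them, time stands still between calls to the robot, and variables do not carry over. Pictures are saved under pics/ and viewed, at most 10 in all, crops included, and the job is handed in when it is done.

Besides the shell and the picture viewer there is one more tool, called after "Emit:" as name(argument=value, ...), one argument or row to a line, values as JSON. arm_command: Moves the arm, as the interface text tells. Its arguments: {"type":"object","properties":{"gripper":{"type":"array","items":{"type":"number"}},"linear":{"type":"array","items":{"type":"array","items":{"type":"number"}}},"yaw":{"type":"array","items":{"type":"number"}},"newtons":{"type":"number"}},"required":["gripper","linear","yaw"]}

```bash
mkdir -p pics; ls; python3 - <<'E'
from bench import *
import cv2
s=observe();print({k:s[k] for k in('time','eef_pos','ee_rot','opening','ft_force')})
for n in('scene','top'):
    c=read_camera(n);cv2.imwrite(f'pics/{n}0.png',cv2.resize(c['frame'],(800,600),interpolation=cv2.INTER_CUBIC));print(n,c['mtx'],c['rvec'],c['tvec'])
E
```

```text
pics
{'time': 0.0, 'eef_pos': array([ 0.1520019 , -0.6058503 ,  0.23051656]), 'ee_rot': array([-3.11652233e+00, -3.84991352e-01,  3.67479982e-04]), 'opening': 0.08525375241126616, 'ft_force': array([-0.51086056, -0.19032027, -0.41036582])}
scene [[357.44325198   0.         256.36391259]
 [  0.         357.44325198 195.53986324]
 [  0.           0.           1.        ]] [ 1.25622698 -2.19654168  1.02737158] [0.27393423 0.3006884  0.731027  ]
top [[482.03597986   0.         258.65845143]
 [  0.         482.03597986 187.99021066]
 [  0.           0.           1.        ]] [ 2.15753823 -2.1516841   0.1008369 ] [0.0889017  0.42210526 1.23777593]
```

View pics/scene0.png

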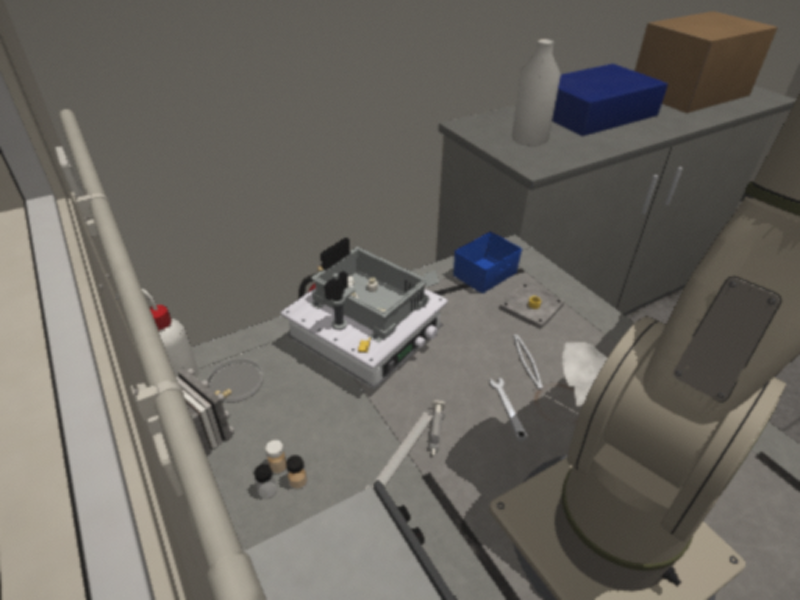

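View pics/top0.png

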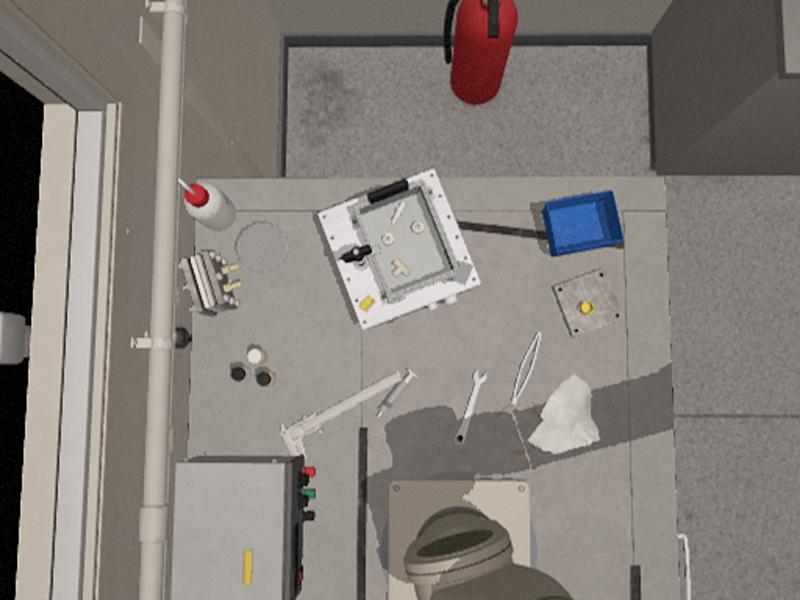

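The scene picture shows the shaker beyond the robot with its control panel toward the base. In the top picture the platform is centred near (400,248), the wing cap is at about (354,254), the tray grip at about (388,190), and the strainer lip at about (462,272) on the lower right. I'll enlarge that area.

```bash
python3 - <<'E'
import bench
print([n for n in dir(bench) if not n.startswith('_')])
from bench import *
import cv2
f=read_camera('top')['frame']
cv2.imwrite('pics/top1.png',cv2.resize(f[102:214,195:315],(720,672)[:2],interpolation=cv2.INTER_CUBIC)[:600])
E
```

```text
['MotionError', 'observe', 'read_camera', 'sign_off']
```

View pics/top1.png

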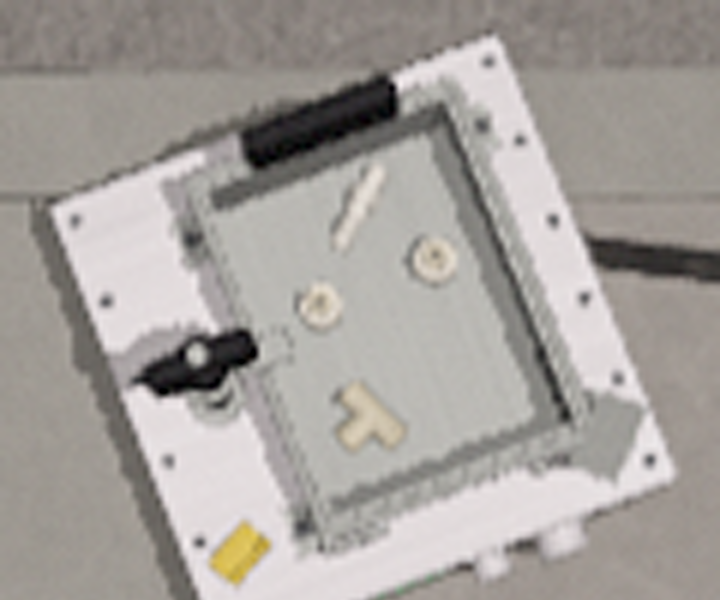

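The enlarged crop shows these points:
- Platform corners at (50,205), (498,38) and (675,480).
- Wing cap top centre at about (200,358), with its bar running to (140,378) and (257,345).
- Grip plate between (243,130)-(390,80) and (255,167)-(397,115).
- Four fittings in the tray, and the strainer lip at the lower right (610,435).

```bash
cat > h.py <<'E'
from bench import *
import numpy as np,cv2
from scipy.spatial.transform import Rotation as R
def ray(c,u,v,z):
    M=cv2.Rodrigues(c['rvec'])[0];o=-M.T@c['tvec'].ravel()
    d=M.T@np.linalg.inv(c['mtx'])@[u,v,1];return o+d*(z-o[2])/d[2]
def proj(c,p):return cv2.projectPoints(np.array(p,float).reshape(-1,1,3),c['rvec'],c['tvec'],c['mtx'],None)[0][:,0]
def tool(p,yawdir=None):
    s=observe();r=R.from_rotvec(s['ee_rot']);m=r.as_matrix()
    print('t',s['time'],'tcp',s['eef_pos'].round(4),'shift cm',(m.T@(np.array(p)-s['eef_pos'])*100).round(2))
    if yawdir is not None:
        d=m.T@np.array(yawdir);print('yaw deg to put tool y along dir',np.degrees(np.arctan2(-d[0],d[1])).round(1),'(mod 180)')
E
python3 - <<'E'
from h import *
c=read_camera('top')
def P(u,v,z):return ray(c,195+(u+.5)/6-.5,102+(v+.5)/6-.5,z)
a,b,d=P(50,205,.078),P(498,38,.078),P(675,480,.078)
print(a,b,d,np.linalg.norm(a-b),np.linalg.norm(b-d))
y=(a-b)/np.linalg.norm(a-b);x=(b-d)/np.linalg.norm(b-d);print('ctr',(a+d)/2,np.degrees(np.arctan2(x[1],x[0])),np.degrees(np.arctan2(y[1],y[0])))
w1,w2=P(140,378,.16),P(257,345,.16);print('wing',P(200,356,.176),w1,w2,(w1+w2)/2,np.linalg.norm(w1-w2))
print('plate top back edge',P(243,130,.163),P(388,80,.163))
# predicted outline check
th=np.arctan2(x[1],x[0]);print('cam',-cv2.Rodrigues(c['rvec'])[0].T@c['tvec'].ravel())
tool(P(200,356,.176),-x)
E
```

```text
[0.54934007 0.23136054 0.078     ] [0.62166396 0.0414719  0.078     ] [ 0.43219434 -0.03230289  0.078     ] 0.20319556384215784 0.20332599128317408
ctr [0.49076721 0.09952882 0.078     ] 21.27470975597946 110.85060065006176
wing [0.46786773 0.15872629 0.176     ] [0.46183858 0.18353555 0.16      ] [0.474973   0.13772513 0.16      ] [0.46840579 0.16063034 0.16      ] 0.04765613529758979
plate top back edge [0.56041875 0.14381334 0.163     ] [0.58054993 0.08665299 0.163     ]
cam [0.28029842 0.06603492 1.27876417]
t 0.2 tcp [ 0.1521 -0.606   0.2308] shift cm [ 49.24 -66.48   5.54]
yaw deg to put tool y along dir 82.8 (mod 180)
```

Emit:
arm_command(
  gripper=[1,1,1,1,1,1,1,1,1,1,1,1,1,1,1,1,1,1,1,1],
  linear=[
    [3,-2,-5],
    [6,-5,-10],
    [9,-8,-15],
    [12,-11,-20],
    [15,-13,-25],
    [18,-16,-30],
    [21,-19,-35],
    [24,-22,-40],
    [27,-24,-45],
    [30,-27,-50],
    [33,-30,-54],
    [36,-32,-58],
    [39,-34,-62],
    [42,-37,-66],
    [44,-39,-70],
    [46,-41,-74],
    [46,-41,-78],
    [46,-41,-80],
    [46,-41,-80],
    [46,-41,-80],
  ],
  yaw=[-3,-6,-9,-12,-15,-18,-21,-24,-27,-30,-35,-40,-45,-50,-55,-60,-60,-60,-60,-60],
)

```text
time: 2.7
eef_pos: [0.4411, -0.1785, 0.6251]
ee_rot: [2.457, 1.856, 0.059]
ft_force: [-0.4, -0.3, 0.9]
opening: 0.0854
grip_force: 0.0
```

```bash
python3 - <<'E'
from h import *
s=observe();print(s['time'],s['joint_positions'],s['eef_pos']);print(R.from_rotvec(s['ee_rot']).as_matrix().round(3))
tool([.468,.16,.25],[.933,.36,0])
E
```

```text
2.7 [-0.61835896  0.07421971  1.02684656  0.97107794 -0.07459154  2.05788419
  0.09069227] [ 0.4410742  -0.17854672  0.62513526]
[[ 0.274  0.959  0.068]
 [ 0.962 -0.272 -0.026]
 [-0.007  0.073 -0.997]]
t 2.7 tcp [ 0.4411 -0.1785  0.6251] shift cm [33.56 -9.36 36.7 ]
yaw deg to put tool y along dir -37.0 (mod 180)
```

Emit:
arm_command(
  gripper=[1,1,1,1,1,1],
  linear=[
    [0,0,-6],
    [0,0,-12],
    [0,0,-18],
    [0,0,-24],
    [0,0,-30],
    [0,0,-30],
  ],
  yaw=[0,0,0,0,0,0],
)

```text
time: 3.45
eef_pos: [0.45, -0.1592, 0.6564]
ee_rot: [2.405, 1.827, 0.12]
ft_force: [0.4, 0.9, -0.4]
opening: 0.0854
grip_force: 0.0
```

```bash
python3 - <<'E'
from h import *
s=observe();print(s['time'],s['joint_positions'],s['eef_pos']);print(R.from_rotvec(s['ee_rot']).as_matrix().round(3))
tool([.468,.16,.25],[.933,.36,0])
E
```

```text
3.45 [-0.69565587  0.06198412  1.0488447   0.90858216 -0.0632925   2.05783628
  0.04345166] [ 0.45000401 -0.15923682  0.65637586]
[[ 0.269  0.954  0.135]
 [ 0.963 -0.265 -0.047]
 [-0.009  0.142 -0.99 ]]
t 3.45 tcp [ 0.45   -0.1592  0.6564] shift cm [ 31.59 -12.52  38.97]
yaw deg to put tool y along dir -36.9 (mod 180)
```

Emit:
arm_command(
  gripper=[1,1,1,1,1,1,1,1,1,1,1,1,1],
  linear=[
    [2.6,-1,3.2],
    [5.2,-2,6.4],
    [7.8,-3,9.6],
    [10.4,-4,12.8],
    [13,-5,16],
    [15.6,-6,19.2],
    [18.2,-7,22.4],
    [20.8,-8,25.6],
    [23.4,-9,28.8],
    [26,-10,32],
    [28.6,-11,35.5],
    [31.6,-12.5,39],
    [31.6,-12.5,39],
  ],
  yaw=[-3,-6,-9,-12,-15,-18,-21,-24,-27,-30,-34,-37,-37],
)

```text
time: 5.08
eef_pos: [0.4668, 0.1583, 0.2478]
ee_rot: [1.693, 2.481, 0.051]
ft_force: [-0.8, 0.7, 1.0]
opening: 0.0854
grip_force: 0.0
```

```bash
python3 - <<'E'
from h import *
s=observe();print(s['time'],s['joint_positions'],s['eef_pos']);print(R.from_rotvec(s['ee_rot']).as_matrix().round(3))
tool([.468,.16,.25],[.933,.36,0])
E
```

```text
5.075 [-1.10487555 -0.09467846  0.58247084  1.88962594  0.17041329  1.24450846
 -0.19663185] [0.46679545 0.1582669  0.24776367]
[[-0.358  0.924  0.132]
 [ 0.929  0.367 -0.05 ]
 [-0.095  0.105 -0.99 ]]
t 5.075 tcp [0.4668 0.1583 0.2478] shift cm [ 0.1   0.2  -0.21]
yaw deg to put tool y along dir -0.0 (mod 180)
```

Emit:
arm_command(
  gripper=[1,1,1,1,1,1,1,1,1,1,1,1,1,1],
  linear=[
    [-5,-2.5,0],
    [-10,-5,0],
    [-15,-7.5,0],
    [-20,-10,0],
    [-25,-13,0],
    [-28,-15,0],
    [-26,-17,-0.5],
    [-24,-19,-1],
    [-22,-22,-1.5],
    [-19,-25,-2],
    [-17,-28,-2.5],
    [-15,-31,-3],
    [-13,-34,-3.5],
    [-13,-34,-3.5],
  ],
  yaw=[0,0,0,0,0,0,0,0,0,0,0,0,0,0],
)

```text
time: 6.82
eef_pos: [0.2944, -0.1163, 0.2658]
ee_rot: [1.69, 2.498, 0.041]
ft_force: [-0.4, -1.1, -0.2]
opening: 0.0856
grip_force: 0.0
```

```bash
cat >> h.py <<'E'
def st(p=[.468,.16,.25],d=[.933,.36,0]):
    s=observe();print(s['time'],'q',s['joint_positions'].round(3),s['eef_pos'].round(4),'F',s['ft_force'].round(1),'open',round(s['opening'],4),'g',round(s['grip_force'],1));print(R.from_rotvec(s['ee_rot']).as_matrix().round(3))
    tool(p,d)
E
python3 -c "from h import *;st()"
```

```text
6.825 q [ 0.545 -0.499 -0.226  2.159 -0.105  1.344  0.738] [ 0.2944 -0.1163  0.2658] F [-0.4 -1.1 -0.2] open 0.0856 g 0.0
[[-0.367  0.923  0.118]
 [ 0.926  0.375 -0.048]
 [-0.088  0.092 -0.992]]
t 6.825 tcp [ 0.2944 -0.1163  0.2658] shift cm [19.36 26.22  2.31]
yaw deg to put tool y along dir 0.5 (mod 180)
```

Emit:
arm_command(
  gripper=[1,1,1,1,1,1,1,1],
  linear=[
    [4,-4.3,-0.7],
    [8,-8.6,-1.4],
    [12,-13,-2.1],
    [16,-17,-2.8],
    [20,-21,-3.5],
    [20,-21,-3.5],
    [20,-21,-3.5],
    [20,-21,-3.5],
  ],
  yaw=[0,0,0,0,0,0,0,0],
)

```text
time: 7.82
eef_pos: [0.1252, -0.0606, 0.2349]
ee_rot: [1.66, 2.388, 1.126]
ft_force: [0.8, 0.7, 0.2]
opening: 0.0854
grip_force: 0.0
```

```bash
python3 -c "from h import *;st()"
```

```text
7.825 q [ 1.733 -0.5   -0.222  2.408 -0.539  1.834  1.95 ] [ 0.1252 -0.0606  0.2349] F [0.8 0.7 0.2] open 0.0854 g 0.0
[[-0.433  0.807  0.402]
 [ 0.823  0.173  0.541]
 [ 0.367  0.565 -0.739]]
t 7.825 tcp [ 0.1252 -0.0606  0.2349] shift cm [ 3.86 32.31 24.59]
yaw deg to put tool y along dir 7.5 (mod 180)
```

```bash
cat > kin.py <<'E'
import numpy as np,itertools
from scipy.spatial.transform import Rotation as R
from scipy.optimize import least_squares
D=[([1.302,.332,-.065,1.46,.022,1.35,-.088],[.152,-.6059,.2305],[-3.1165,-.38499,.00037]),
([-.61836,.07422,1.02685,.97108,-.07459,2.05788,.09069],[.44107,-.17855,.62514],[2.457,1.856,.059]),
([-.69566,.06198,1.04884,.90858,-.06329,2.05784,.04345],[.45,-.15924,.65638],[2.405,1.827,.120]),
([-1.10488,-.09468,.58247,1.88963,.17041,1.24451,-.19663],[.4668,.15827,.24776],[1.693,2.481,.051]),
([.545,-.499,-.226,2.159,-.105,1.344,.738],[.2944,-.1163,.2658],[1.69,2.498,.041]),
([1.733,-.5,-.222,2.408,-.539,1.834,1.95],[.1252,-.0606,.2349],[1.66,2.388,1.126])]
def fk(q,p,s):
    # p: d1,a1,L1,a2,L2,a3,L3,yaw0,yaw7
    T=R.from_euler('z',p[7]+s[0]*q[0]);x=T.apply([p[1],0,p[0]])
    T=T*R.from_euler('y',q[1]);x=x+T.apply([p[3],0,p[2]])
    T=T*R.from_euler('z',s[1]*q[2])*R.from_euler('y',q[3]);x=x+T.apply([p[5],0,p[4]])
    T=T*R.from_euler('z',s[2]*q[4])*R.from_euler('y',q[5]);x=x+T.apply([p[9],0,p[6]])
    T=T*R.from_euler('z',s[3]*q[6]+p[8]);return x,T
def res(p,s):
    o=[]
    for q,x,r in D:
        a,T=fk(q,p,s);o+=list(a-x)+list(.3*(T.inv()*R.from_rotvec(r)).as_rotvec())
    return np.array(o)
if __name__=='__main__':
    b=None
    for s in itertools.product([1,-1],repeat=4):
        for y7 in(0,1.57,3.14,-1.57):
            f=least_squares(res,[.3,0,.35,0,.35,0,.25,0,y7,0],args=(s,))
            if b is None or f.cost<b[0]:b=(f.cost,s,f.x)
    print(b);np.save('kin.npy',np.r_[b[2],b[1]]);print(np.abs(res(b[2],b[1])).max())
E
python3 kin.py
```

```text
(np.float64(0.0011517364422505298), (-1, -1, -1, -1), array([ 0.25790366, -0.00341398,  0.45948108,  0.01306685,  0.49100597,
        0.03407714,  0.32123996, -0.0846795 ,  1.49057336,  0.00345105]))
0.025862637669496008
```

```bash
python3 - <<'E'
s=open('kin.py').read()
s=s.replace("([p[1],0,p[0]])","([p[1],p[10],p[0]])").replace("[p[3],0,p[2]]","[p[3],p[11],p[2]]").replace("[p[5],0,p[4]]","[p[5],p[12],p[4]]").replace("[p[9],0,p[6]]","[p[9],p[13],p[6]]").replace("y7,0]","y7,0,0,0,0,0]")
open('kin.py','w').write(s)
E
python3 kin.py; python3 - <<'E'
from kin import *
k=np.load('kin.npy');print(res(k[:-4],k[-4:]).reshape(-1,6).round(4))
E
```

```text
(np.float64(2.8372781258500184e-07), (-1, -1, -1, -1), array([ 2.58733557e-01, -1.48896997e-03,  4.47910578e-01,  1.78280181e-03,
        4.91043206e-01,  2.44432315e-04,  3.42956772e-01, -5.20042821e-04,
        1.57064023e+00,  1.30241355e-03, -8.34922424e+00,  8.32729215e+00,
       -2.15750041e-02, -2.11965324e-03]))
0.0005220453022746083
[[-0.      0.      0.0001  0.0005  0.0001  0.0003]
 [ 0.      0.     -0.      0.      0.0001 -0.0001]
 [-0.      0.      0.      0.0001  0.     -0.0001]
 [ 0.     -0.     -0.0001 -0.      0.0001 -0.0001]
 [ 0.0001  0.0001  0.0001 -0.0001 -0.0002  0.0001]
 [-0.0001  0.0001 -0.      0.0001  0.0001 -0.0001]]
```

```bash
cat > sim.py <<'E'
from kin import *
k=np.load('kin.npy');FK=lambda q:fk(q,k[:-4],k[-4:])
lo=np.array([-2.6,-.5,-1.47,.16,-1.27,.06,-2.6]);hi=np.array([2.6,2.12,1.34,2.42,4.41,2.06,2.6])
vm=.7*np.array([2.22,2.22,2.79,2.79,3.14,3.14,3.14])/8
W=dict(w=.3,lam=.02,n=2)
def call(q,lin,yaw,trace=False):
    q=np.array(q,float);x0,T0=FK(q)
    for l,y in zip(lin,yaw):
        xt=x0+T0.apply(np.array(l)/100);Tt=T0*R.from_euler('z',y,degrees=True)
        x,T=FK(q);d=xt-x;d*=min(1,.0625/(np.linalg.norm(d)+1e-9));r=(T.inv()*Tt).as_rotvec();r*=min(1,np.radians(10.7)/(np.linalg.norm(r)+1e-9))
        xs=x+d;Ts=T*R.from_rotvec(r);qs=q.copy()
        f=lambda v:np.r_[FK(v)[0]-xs,W['w']*(FK(v)[1].inv()*Ts).as_rotvec(),W['lam']*(v-q)]
        a=np.maximum(lo,q-vm)-1e-6;b=np.minimum(hi,q+vm)+1e-6
        q=least_squares(f,np.clip(q,a+1e-9,b-1e-9),bounds=(a,b),xtol=1e-6,ftol=1e-6,max_nfev=30).x
    return q
def tz(q):return FK(q)[1].as_matrix()[:,2].round(3)
E
cat > rep.py <<'E'
from sim import *
C1=([[3,-2,-5],[6,-5,-10],[9,-8,-15],[12,-11,-20],[15,-13,-25],[18,-16,-30],[21,-19,-35],[24,-22,-40],[27,-24,-45],[30,-27,-50],[33,-30,-54],[36,-32,-58],[39,-34,-62],[42,-37,-66],[44,-39,-70],[46,-41,-74],[46,-41,-78],[46,-41,-80],[46,-41,-80],[46,-41,-80]],[-3,-6,-9,-12,-15,-18,-21,-24,-27,-30,-35,-40,-45,-50,-55]+[-60]*5)
C2=([[0,0,-6],[0,0,-12],[0,0,-18],[0,0,-24],[0,0,-30],[0,0,-30]],[0]*6)
C4=([[-5,-2.5,0],[-10,-5,0],[-15,-7.5,0],[-20,-10,0],[-25,-13,0],[-28,-15,0],[-26,-17,-.5],[-24,-19,-1],[-22,-22,-1.5],[-19,-25,-2],[-17,-28,-2.5],[-15,-31,-3],[-13,-34,-3.5],[-13,-34,-3.5]],[0]*14)
C5=([[4,-4.3,-.7],[8,-8.6,-1.4],[12,-13,-2.1],[16,-17,-2.8],[20,-21,-3.5],[20,-21,-3.5],[20,-21,-3.5],[20,-21,-3.5]],[0]*8)
for w in(.2,.5,1,2):
  for lam in(.01,.05,.15):
    W.update(w=w,lam=lam);print(w,lam)
    for i,c,j in((0,C1,1),(1,C2,2),(3,C4,4),(4,C5,5)):
        q=call(D[i][0],*c);print('  ',j,q.round(2),tz(q),FK(q)[0].round(3),'| real',np.round(D[j][0],2),tz(D[j][0]),'err',np.abs(q-D[j][0]).max().round(2))
E
time python3 rep.py
```

```text
0.2 0.01
   1 [-0.32  0.18  1.01  0.16 -0.49  1.88 -0.12] [ 0.808 -0.17  -0.565] [ 0.486 -0.095  0.977] | real [-0.62  0.07  1.03  0.97 -0.07  2.06  0.09] [ 0.068 -0.027 -0.997] err 0.81
   2 [-0.53  0.08  1.03  0.42 -0.15  2.06  0.08] [ 0.545 -0.204 -0.813] [ 0.42  -0.17   0.867] | real [-0.7   0.06  1.05  0.91 -0.06  2.06  0.04] [ 0.135 -0.047 -0.99 ] err 0.49
   4 [ 0.5  -0.5  -0.17  2.18 -0.09  1.56  0.73] [-0.097  0.043 -0.994] [ 0.215 -0.094  0.256] | real [ 0.55 -0.5  -0.23  2.16 -0.1   1.34  0.74] [ 0.118 -0.047 -0.992] err 0.22
   5 [ 0.48 -0.5  -0.2   2.32 -0.13  1.95  0.7 ] [-0.545  0.217 -0.81 ] [ 0.055 -0.021  0.255] | real [ 1.73 -0.5  -0.22  2.41 -0.54  1.83  1.95] [ 0.402  0.54  -0.739] err 1.26
0.2 0.05
   1 [ 0.17  0.15 -0.32  0.16  0.27  1.9  -0.22] [ 0.801 -0.113 -0.588] [ 0.483 -0.095  0.967] | real [-0.62  0.07  1.03  0.97 -0.07  2.06  0.09] [ 0.068 -0.027 -0.997] err 1.34
   2 [-0.6   0.06  1.04  0.44 -0.08  2.06  0.07] [ 0.535 -0.209 -0.818] [ 0.417 -0.168  0.863] | real [-0.7   0.06  1.05  0.91 -0.06  2.06  0.04] [ 0.135 -0.047 -0.99 ] err 0.47
   4 [ 0.31 -0
[... 6879 characters left out ...]
.007 -0.002 -1.   ] [ 0.43  -0.141  0.595] | real [-0.62  0.07  1.03  0.97 -0.07  2.06  0.09] [ 0.068 -0.027 -0.997] err 1.53
   2 [-0.65  0.03  1.01  0.98 -0.03  2.06  0.06] [ 0.074 -0.029 -0.997] [ 0.432 -0.177  0.629] | real [-0.7   0.06  1.05  0.91 -0.06  2.06  0.04] [ 0.135 -0.047 -0.99 ] err 0.07
   4 [-0.14 -0.5   0.19  2.2   0.14  1.31  0.38] [ 0.128 -0.05  -0.991] [ 0.319 -0.1    0.245] | real [ 0.55 -0.5  -0.23  2.16 -0.1   1.34  0.74] [ 0.118 -0.047 -0.992] err 0.69
   5 [ 0.51 -0.5  -0.2   2.23 -0.09  1.28  0.73] [ 0.113 -0.045 -0.993] [ 0.286 -0.119  0.232] | real [ 1.73 -0.5  -0.22  2.41 -0.54  1.83  1.95] [ 0.402  0.54  -0.739] err 1.23
real	0m6.491s
user	0m6.847s
sys	0m0.109s
```

```bash
cat > sim2.py <<'E'
from sim import *
def jac(q):
    x,T=FK(q);J=np.zeros((6,7))
    for i in range(7):
        v=q.copy();v[i]+=1e-5;a,S=FK(v);J[:3,i]=(a-x)/1e-5;J[3:,i]=(S*T.inv()).as_rotvec()/1e-5
    return J,x,T
P=dict(w=.3,lam=.05,n=20,freeze=False,sc=True)
def call2(q,lin,yaw):
    q=np.array(q,float);x0,T0=FK(q);wv=np.r_[np.ones(3),np.full(3,P['w'])]
    for l,y in zip(lin,yaw):
        xt=x0+T0.apply(np.array(l)/100);Tt=T0*R.from_euler('z',y,degrees=True)
        x,T=FK(q);d=xt-x;d*=min(1,.0625/(np.linalg.norm(d)+1e-9));r=(T.inv()*Tt).as_rotvec();r*=min(1,np.radians(10.7)/(np.linalg.norm(r)+1e-9))
        xs=x+d;Ts=T*R.from_rotvec(r);v=q.copy()
        for _ in range(P['n']):
            J,a,S=jac(v);e=np.r_[xs-a,(Ts*S.inv()).as_rotvec()]*wv;Jw=J*wv[:,None]
            if P['freeze']:
                free=np.ones(7,bool)
                for _ in range(4):
                    Jf=Jw*free;dq=Jf.T@np.linalg.solve(Jf@Jf.T+P['lam']**2*np.eye(6),e)
                    bad=free&(((v+dq>hi)&(v>=hi-1e-6))|((v+dq<lo)&(v<=lo+1e-6)))
                    if not bad.any():break
                    free&=~bad
            else: dq=Jw.T@np.linalg.solve(Jw@Jw.T+P['lam']**2*np.eye(6),e)
            v=np.clip(v+dq,lo,hi)
        dq=v-q
        if P['sc']:dq*=min(1,(vm/(np.abs(dq)+1e-9)).min())
        else:dq=np.clip(dq,-vm,vm)
        q=q+dq
    return q
E
sed 's/^for w.*//;/^  for lam/,$d' rep.py > cc.py
cat > rep2.py <<'E'
from cc import *
from sim2 import *
for fr in(0,1):
 for sc in (0,1):
  for w in(.2,.3,.5,1):
   for lam in(.02,.05,.1,.2):
    for n in(5,30):
     P.update(w=w,lam=lam,n=n,freeze=fr,sc=sc);o=[];tt=[]
     for i,c,j in((0,C1,1),(1,C2,2),(3,C4,4),(4,C5,5)):
        q=call2(D[i][0],*c);o.append(np.abs(q-D[j][0]).max().round(2));tt.append(np.linalg.norm(tz(q)-tz(D[j][0])).round(2))
     print(round(sum(np.minimum(o,1)),2),o,tt,fr,sc,w,lam,n)
E
timeout 500 python3 rep2.py|sort -n|head -12
```

```text
0.75 [np.float64(0.18), np.float64(0.08), np.float64(0.21), np.float64(0.28)] [np.float64(0.05), np.float64(0.05), np.float64(0.24), np.float64(0.55)] 1 0 1 0.02 30
0.96 [np.float64(0.05), np.float64(0.36), np.float64(0.25), np.float64(0.3)] [np.float64(0.03), np.float64(0.04), np.float64(0.27), np.float64(0.17)] 1 1 0.5 0.02 30
0.97 [np.float64(0.05), np.float64(0.53), np.float64(0.29), np.float64(0.1)] [np.float64(0.05), np.float64(0.12), np.float64(0.25), np.float64(0.12)] 1 1 1 0.02 30
1.16 [np.float64(0.11), np.float64(0.27), np.float64(0.24), np.float64(0.54)] [np.float64(0.03), np.float64(0.04), np.float64(0.25), np.float64(0.57)] 1 0 0.5 0.02 30
1.2 [np.float64(0.05), np.float64(0.11), np.float64(0.04), np.float64(2.22)] [np.float64(0.05), np.float64(0.02), np.float64(0.01), np.float64(1.21)] 1 1 1 0.02 5
1.33 [np.float64(0.18), np.float64(0.1), np.float64(0.05), np.float64(1.25)] [np.float64(0.04), np.float64(0.04), np.float64(0.05), np.float64(0.71)] 1 1 0.5 0.1 30
1.39 [np.float64(0.05), np.float64(0.29), np.float64(0.05), np.float64(1.25)] [np.float64(0.05), np.float64(0.
[... 173 characters left out ...]
oat64(0.05), np.float64(0.71)] 1 1 0.5 0.05 30
1.44 [np.float64(0.15), np.float64(0.24), np.float64(0.05), np.float64(1.25)] [np.float64(0.05), np.float64(0.04), np.float64(0.0), np.float64(0.7)] 1 1 1 0.1 30
1.45 [np.float64(0.31), np.float64(0.1), np.float64(0.04), np.float64(1.25)] [np.float64(0.05), np.float64(0.04), np.float64(0.0), np.float64(0.7)] 1 1 1 0.05 5
1.47 [np.float64(0.18), np.float64(0.1), np.float64(0.19), np.float64(1.25)] [np.float64(0.04), np.float64(0.04), np.float64(0.06), np.float64(0.71)] 1 0 0.5 0.1 30
1.48 [np.float64(0.09), np.float64(0.39), np.float64(0.04), np.float64(0.96)] [np.float64(0.04), np.float64(0.04), np.float64(0.02), np.float64(0.62)] 1 1 0.5 0.02 5
```

```bash
python3 - <<'E' > rep3.py
s=open('rep2.py').read()
s=s.replace("for fr in(0,1)","for fr in(1,)").replace("for sc in (0,1)","for sc in(1,)").replace("w in(.2,.3,.5,1)","w in(.5,.7,1,1.4)").replace("lam in(.02,.05,.1,.2)","lam in(.005,.01,.015,.02,.03,.04)").replace("n in(5,30)","n in(6,8,12,20,60)")
print(s)
E
timeout 560 python3 rep3.py|sort -n|head -8|sed 's/np.float64//g'
```

```text
0.47 [(0.06), (0.06), (0.25), (0.1)] [(0.02), (0.02), (0.26), (0.11)] 1 1 0.7 0.02 60
0.51 [(0.06), (0.06), (0.3), (0.09)] [(0.06), (0.06), (0.24), (0.1)] 1 1 1.4 0.02 8
0.51 [(0.07), (0.1), (0.27), (0.07)] [(0.02), (0.02), (0.28), (0.06)] 1 1 0.7 0.02 12
0.52 [(0.06), (0.09), (0.26), (0.11)] [(0.02), (0.02), (0.26), (0.1)] 1 1 0.7 0.02 6
0.59 [(0.06), (0.17), (0.26), (0.1)] [(0.02), (0.02), (0.28), (0.11)] 1 1 0.7 0.02 20
0.6 [(0.06), (0.08), (0.31), (0.15)] [(0.06), (0.06), (0.23), (0.14)] 1 1 1.4 0.02 12
0.62 [(0.05), (0.19), (0.29), (0.09)] [(0.05), (0.04), (0.25), (0.11)] 1 1 1 0.02 20
0.64 [(0.05), (0.23), (0.29), (0.07)] [(0.05), (0.04), (0.24), (0.04)] 1 1 1 0.02 8
```

```bash
cat > plan.py <<'E'
from sim2 import *
import sys
from multiprocessing import Pool
P.update(w=.7,lam=.02,n=6,freeze=1,sc=1)
q0=np.array([1.733,-.5,-.222,2.408,-.539,1.834,1.95])
def run(q,t,y,n):
    path=[];o=np.array(t)
    for i in range(0,1):pass
    lin=[list(o*min(1,(i+1)/(n-2))) for i in range(n)];yw=[y*min(1,(i+1)/(n-2)) for i in range(n)]
    q1=call2(q,lin,yw);return q1
def ok(q):
    x,_=FK(q);return x[2]>.2 and -.05<x[0]<.75 and -.65<x[1]<.22
def one(seed):
    g=np.random.default_rng(seed);q=q0;seq=[];best=(9,)
    for k in range(2):
        x,T=FK(q)
        p=np.array([g.uniform(.1,.9),g.uniform(-.7,.3),g.uniform(.25,1.)])
        t=(T.inv().apply(p-x)*100).round(0);y=float(g.choice([-80,-40,0,40,80]));n=int(max(8,np.ceil(np.linalg.norm(t)/6)+3))
        q=run(q,t,y,min(n,20))
        if not ok(q):break
        seq.append((list(t),y,min(n,20)));z=tz(q);a=np.degrees(np.arccos(-z[2]))
        if a<best[0]:best=(a,len(seq),[s for s in seq],q.round(2).tolist(),FK(q)[0].round(2).tolist(),z.tolist())
    return best
if __name__=='__main__':
    import os
    with Pool(os.cpu_count()) as p:r=[b for b in p.map(one,range(int(sys.argv[1])),chunksize=10) if len(b)>1]
    r.sort(key=lambda b:b[0]+4*b[1])
    for b in r[:10]:print(b)
E
nproc;time timeout 500 python3 plan.py 1500
```

```text
4
(np.float64(6.7832889062333575), 2, [([np.float64(33.0), np.float64(41.0), np.float64(-18.0)], -80.0, 13), ([np.float64(22.0), np.float64(-7.0), np.float64(-6.0)], 80.0, 8)], [-0.39, -0.5, -0.43, 2.25, -0.09, 1.34, -0.29], [0.21, 0.18, 0.21], [0.093, -0.071, -0.993])
real	0m39.466s
user	2m34.185s
sys	0m0.132s
```

```bash
cat > dg.py <<'E'
from plan import *
x,T=FK(q0);print(x,T.as_matrix().round(2))
for p in([.45,-.2,.4],[.3,-.1,.4],[.3,.2,.5],[.2,-.3,.5],[.125,-.06,.6],[.4,.2,.7],[.1,-.45,.5]):
    t=(T.inv().apply(np.array(p)-x)*100).round(0)
    for n in (6,20):
        q=run(q0,t,0,n);print(p,n,FK(q)[0].round(2),tz(q),q.round(2))
E
python3 dg.py
```

```text
[ 0.12512423 -0.0605325   0.23485113] [[-0.43  0.81  0.4 ]
 [ 0.82  0.17  0.54]
 [ 0.37  0.57 -0.74]]
[0.45, -0.2, 0.4] 6 [ 0.44 -0.19  0.4 ] [ 0.402  0.54  -0.739] [ 1.55  0.02 -0.74  1.66 -0.71  1.6   1.19]
[0.45, -0.2, 0.4] 20 [ 0.45 -0.2   0.4 ] [ 0.402  0.54  -0.739] [ 1.52  0.05 -0.73  1.63 -0.7   1.6   1.17]
[0.3, -0.1, 0.4] 6 [ 0.3 -0.1  0.4] [ 0.402  0.54  -0.739] [ 1.55 -0.38 -0.47  1.97 -0.84  1.85  1.4 ]
[0.3, -0.1, 0.4] 20 [ 0.3 -0.1  0.4] [ 0.402  0.54  -0.739] [ 1.5  -0.38 -0.43  1.97 -0.83  1.84  1.39]
[0.3, 0.2, 0.5] 6 [ 0.24 -0.06  0.46] [ 0.382  0.568 -0.729] [ 1.48 -0.5  -0.29  1.94 -0.83  2.06  1.36]
[0.3, 0.2, 0.5] 20 [0.35 0.13 0.29] [ 0.243  0.482 -0.842] [ 0.36 -0.5  -0.28  2.21 -0.7   1.26  0.57]
[0.2, -0.3, 0.5] 6 [ 0.19 -0.27  0.47] [ 0.4    0.531 -0.747] [ 1.35 -0.09  0.01  1.61 -0.61  2.06  1.55]
[0.2, -0.3, 0.5] 20 [ 0.19 -0.28  0.5 ] [ 0.402  0.515 -0.757] [ 0.67 -0.13  0.62  1.56 -0.57  2.06  1.46]
[0.125, -0.06, 0.6] 6 [ 0.16 -0.11  0.49] [ 0.4    0.541 -0.74 ] [ 0.92 -0.5   0.25  1.87 -0.6   2.06  1.27]
[0.125, -0.06, 0.6] 20 [ 0.2  -0.09  0.59] [ 0.403  0.541 -0.738] [ 0.56 -0.5   0.34  1.63 -0.65  2.06  0.91]
[0.4, 0.2, 0.7] 6 [ 0.26 -0.03  0.38] [ 0.433  0.63  -0.645] [ 1.11 -0.5  -0.08  2.18 -0.83  1.83  1.31]
[0.4, 0.2, 0.7] 20 [0.4  0.19 0.63] [ 0.402  0.54  -0.739] [ 0.22 -0.41 -0.22  1.52 -0.65  1.51  0.21]
[0.1, -0.45, 0.5] 6 [ 0.11 -0.33  0.41] [ 0.367  0.569 -0.736] [ 1.92  0.11 -0.44  1.56 -0.44  2.05  1.72]
[0.1, -0.45, 0.5] 20 [ 0.12 -0.43  0.47] [ 0.427  0.516 -0.743] [ 2.39  0.65 -1.47  1.17 -0.08  2.06  1.19]
```

```bash
cat > beam.py <<'E'
from plan import *
import os
def step(a):
    q,seed=a;g=np.random.default_rng(seed);x,T=FK(q)
    p=np.array([g.uniform(-.1,.9),g.uniform(-.7,.35),g.uniform(.2,.9)])
    t=(T.inv().apply(p-x)*100).round(0);y=float(g.choice([-60,0,0,60]));n=int(min(20,max(6,np.ceil(np.linalg.norm(t)/6)+3)))
    v=run(q,t,y,n)
    if not ok(v):return None
    return np.degrees(np.arccos(-tz(v)[2])),v,(t.tolist(),y,n)
def beam(q0,depth,N,keep=10,goal=1.):
    B=[(99,q0,[])];
    with Pool(4) as p:
        for d in range(depth):
            jobs=[(b,(b[1],hash((d,i,j))%2**31)) for i,b in enumerate(B) for j in range(N//len(B))]
            r=p.map(step,[j[1] for j in jobs],chunksize=8)
            C=sorted([(o[0],o[1],b[2]+[o[2]]) for (b,_),o in zip(jobs,r) if o is not None],key=lambda c:c[0])
            for c in C[:3]:print(d,round(c[0],1),sum(s[2] for s in c[2])/8,c[2],c[1].round(2),FK(c[1])[0].round(2),tz(c[1]))
            B=C[:keep]
if __name__=='__main__':
    beam(q0,3,800)
E
time timeout 560 python3 beam.py
```

```text
0 30.6 1.375 [([40.0, 19.0, -5.0], -60.0, 11)] [-0.02 -0.5  -0.35  2.37 -0.66  1.49  0.42] [0.13 0.21 0.21] [-0.317  0.398 -0.861]
0 32.8 1.75 [([-38.0, -3.0, -50.0], 60.0, 14)] [ 2.07  0.47 -0.7   0.88 -0.28  2.06  0.65] [ 0.05 -0.55  0.51] [ 0.479  0.252 -0.841]
0 35.1 1.875 [([-39.0, 9.0, -55.0], 0.0, 15)] [ 2.31  0.63 -1.34  0.63  0.06  2.06  1.26] [ 0.   -0.58  0.61] [ 0.575  0.019 -0.818]
1 7.3 3.5 [([28.0, 10.0, -4.0], 0.0, 8), ([-20.0, 22.0, -101.0], 0.0, 20)] [ 0.88  0.09 -0.59  1.06 -0.08  2.06  0.31] [ 0.42 -0.16  0.57] [-0.016  0.128 -0.992]
1 9.9 3.5 [([28.0, 10.0, -4.0], 0.0, 8), ([-29.0, 34.0, -85.0], 60.0, 20)] [ 0.9   0.24 -0.69  0.96 -0.01  2.06 -0.68] [ 0.46 -0.19  0.55] [-0.028  0.171 -0.985]
1 11.8 3.0 [([28.0, 10.0, -4.0], 0.0, 8), ([-43.0, 9.0, -63.0], 60.0, 16)] [ 1.44  0.28 -0.67  1.02  0.04  2.06 -0.1 ] [ 0.28 -0.42  0.51] [-0.017  0.204 -0.979]
2 2.6 5.125 [([28.0, 10.0, -4.0], 0.0, 8), ([-29.0, 34.0, -85.0], 60.0, 20), ([-52.0, 14.0, -21.0], 0.0, 13)] [ 1.41  0.29 -0.3   0.8   0.04  2.06  0.24] [ 0.16 -0.53  0.57] [ 0.046  0.022 -0.999]
2 2.6 4.125 [([28.0, 10.0, -4.0], 0.0, 8), ([-43.0, 9.0, -63.0], 60.0, 16), ([-34.0, -5.0, -8.0], 0.0, 9)] [ 1.57  0.31 -0.15  0.81  0.08  2.06  0.57] [-0.   -0.56  0.56] [-0.03   0.033 -0.999]
2 3.6 5.5 [([28.0, 10.0, -4.0], 0.0, 8), ([-20.0, 22.0, -101.0], 0.0, 20), ([-45.0, -50.0, -30.0], 0.0, 16)] [ 1.32  0.27  0.2   0.88 -0.04  2.06  1.56] [ 0.01 -0.55  0.55] [-0.018  0.056 -0.998]
real	0m33.583s
user	2m10.538s
sys	0m0.172s
```

```bash
python3 - <<'E'
from plan import *
q=run(q0,[28,10,-4],0,8);print(q.round(2),FK(q)[0].round(3),tz(q))
for n in range(1,9):
    l=[np.array([28,10,-4])*min(1,(i+1)/6) for i in range(n)];v=call2(q0,l,[0]*n);print(FK(v)[0].round(3),tz(v))
E
```

```text
[ 0.57 -0.5  -0.36  2.42 -0.6   1.68  0.4 ] [0.138 0.11  0.201] [-0.281  0.516 -0.809]
[ 0.125 -0.044  0.24 ] [ 0.403  0.587 -0.702]
[ 0.138 -0.011  0.253] [ 0.324  0.677 -0.66 ]
[0.141 0.004 0.243] [ 0.206  0.695 -0.689]
[0.151 0.031 0.245] [ 0.112  0.721 -0.684]
[0.156 0.052 0.237] [ 0.01   0.708 -0.706]
[0.156 0.072 0.226] [-0.09   0.668 -0.739]
[0.15  0.089 0.213] [-0.188  0.601 -0.777]
[0.138 0.11  0.201] [-0.281  0.516 -0.809]
```

Emit:
arm_command(
  gripper=[1,1,1,1,1,1,1,1],
  linear=[
    [4.7,1.7,-0.7],
    [9.3,3.3,-1.3],
    [14,5,-2],
    [18.7,6.7,-2.7],
    [23.3,8.3,-3.3],
    [28,10,-4],
    [28,10,-4],
    [28,10,-4],
  ],
  yaw=[0,0,0,0,0,0,0,0],
)

```text
time: 8.82
eef_pos: [0.1322, 0.0858, 0.1974]
ee_rot: [-1.762, -1.857, -0.202]
ft_force: [0.6, 0.7, -0.8]
opening: 0.0854
grip_force: 0.0
```

```bash
python3 -c "from h import *;st()"
```

```text
8.825 q [ 0.593 -0.5   -0.344  2.414 -0.531  1.688  0.449] [0.1322 0.0858 0.1974] F [ 0.6  0.7 -0.8] open 0.0854 g 0.0
[[ 0.026  0.956 -0.293]
 [ 0.87   0.123  0.477]
 [ 0.492 -0.268 -0.828]]
t 8.825 tcp [0.1322 0.0858 0.1974] shift cm [  9.93  31.59 -10.67]
yaw deg to put tool y along dir -19.9 (mod 180)
```

```bash
python3 -c "
from beam import *
beam(np.array([.593,-.5,-.344,2.414,-.531,1.688,.449]),2,1600,12)"
```

```text
0 2.6 1.875 [([-15.0, 17.0, -63.0], 0.0, 15)] [ 0.93 -0.05 -0.69  1.12 -0.08  2.06  0.28] [ 0.39 -0.1   0.6 ] [ 0.01   0.031 -0.999]
0 2.6 2.125 [([-55.0, 4.0, -62.0], 0.0, 17)] [ 0.62  0.41  0.72  0.78 -0.33  2.06  1.15] [ 0.29 -0.52  0.55] [ 0.015  0.035 -0.999]
0 3.6 2.0 [([-46.0, -25.0, -51.0], 60.0, 16)] [ 0.67  0.2   1.12  1.03 -0.24  2.06  0.65] [-0.01 -0.49  0.57] [ 0.045  0.039 -0.998]
1 0.0 3.0 [([-15.0, 17.0, -63.0], 0.0, 15), ([-11.0, -33.0, 0.0], -60.0, 9)] [ 1.63 -0.39 -0.27  1.47 -0.13  2.06  2.45] [ 0.07 -0.25  0.56] [ 0.016  0.017 -1.   ]
1 0.0 2.875 [([-15.0, 17.0, -63.0], 0.0, 15), ([-26.0, -7.0, -2.0], 0.0, 8)] [ 0.4   0.13  0.45  0.96 -0.1   2.06  0.87] [ 0.34 -0.36  0.59] [ 0.02   0.021 -1.   ]
1 0.0 3.375 [([-15.0, 17.0, -63.0], 0.0, 15), ([-8.0, -42.0, -27.0], 60.0, 12)] [ 1.09 -0.28 -0.03  1.36 -0.04  2.06  0.07] [ 0.12 -0.28  0.58] [ 0.021  0.019 -1.   ]
```

Emit:
arm_command(
  gripper=[1,1,1,1,1,1,1,1,1,1,1,1,1,1,1],
  linear=[
    [-1.2,1.3,-4.8],
    [-2.3,2.6,-9.7],
    [-3.5,3.9,-14.5],
    [-4.6,5.2,-19.4],
    [-5.8,6.5,-24.2],
    [-6.9,7.8,-29.1],
    [-8.1,9.2,-33.9],
    [-9.2,10.5,-38.8],
    [-10.4,11.8,-43.6],
    [-11.5,13.1,-48.5],
    [-12.7,14.4,-53.3],
    [-13.8,15.7,-58.2],
    [-15,17,-63],
    [-15,17,-63],
    [-15,17,-63],
  ],
  yaw=[0,0,0,0,0,0,0,0,0,0,0,0,0,0,0],
)

```text
time: 10.7
eef_pos: [0.3146, -0.185, 0.4381]
ee_rot: [-1.886, -1.793, -0.302]
ft_force: [2.0, -2.3, -2.4]
opening: 0.0853
grip_force: 0.0
```

```bash
python3 -c "from h import *;st()"
```

```text
10.7 q [ 1.794  0.299 -1.377  1.411 -0.142  2.058  0.274] [ 0.3146 -0.185   0.4381] F [ 2.  -2.3 -2.4] open 0.0853 g 0.0
[[ 0.101  0.977 -0.186]
 [ 0.862  0.007  0.506]
 [ 0.496 -0.211 -0.842]]
t 10.7 tcp [ 0.3146 -0.185   0.4381] shift cm [21.97 19.22 30.46]
yaw deg to put tool y along dir -23.9 (mod 180)
```

```bash
cat > rob.py <<'E'
from plan import *
V=[(.7,.02,6),(.7,.02,12),(1,.02,8),(.7,.03,6)]
def cand(a):
    q,seed=a;g=np.random.default_rng(seed);x,T=FK(q)
    p=np.array([g.uniform(0,.8),g.uniform(-.8,.2),g.uniform(.3,1.1)])
    t=(T.inv().apply(p-x)*100).round(0);n=int(min(20,max(6,np.ceil(np.linalg.norm(t)/6)+3)));y=float(g.choice([-40,0,0,40]))
    rs=[]
    for w,l,m in V:
        P.update(w=w,lam=l,n=m);v=run(q,t,y,n)
        if not ok(v):return None
        rs.append((np.degrees(np.arccos(-tz(v)[2])),v))
        if rs[0][0]>15:return None
    return max(r[0] for r in rs)+n*.1,[round(r[0],1) for r in rs],t.tolist(),y,n,rs[0][1].round(2),FK(rs[0][1])[0].round(2),tz(rs[0][1])
def rob(q,N,fn=cand):
    with Pool(4) as p:r=[c for c in p.map(fn,[(np.array(q),i) for i in range(N)],chunksize=8) if c]
    r.sort(key=lambda c:c[0])
    for c in r[:5]:print(c)
if __name__=='__main__':
    rob([1.794,.299,-1.377,1.411,-.142,2.058,.274],1500)
E
time python3 rob.py
```

```text
(np.float64(15.132217183463567), [np.float64(11.5), np.float64(11.2), np.float64(13.8), np.float64(10.3)], [-52.0, -3.0, -23.0], 0.0, 13, array([ 1.02,  0.41,  0.44,  0.78, -0.39,  2.06,  1.13]), array([ 0.2 , -0.56,  0.53]), array([ 0.157,  0.121, -0.98 ]))
(np.float64(15.269867747572132), [np.float64(13.6), np.float64(14.1), np.float64(13.8), np.float64(13.6)], [-46.0, -1.0, -15.0], -40.0, 12, array([ 0.98,  0.59,  0.42,  0.73, -0.37,  2.06,  1.78]), array([ 0.26, -0.59,  0.44]), array([ 0.051,  0.227, -0.972]))
(np.float64(16.83459890101949), [np.float64(12.6), np.float64(13.8), np.float64(15.6), np.float64(14.1)], [-48.0, -1.0, -21.0], 0.0, 12, array([ 1.01,  0.43,  0.41,  0.77, -0.4 ,  2.06,  1.09]), array([ 0.22, -0.56,  0.52]), array([ 0.161,  0.147, -0.976]))
(np.float64(17.04580754975083), [np.float64(12.3), np.float64(13.3), np.float64(12.8), np.float64(15.8)], [-47.0, -3.0, -18.0], 0.0, 12, array([ 0.98,  0.44,  0.41,  0.83, -0.33,  2.06,  1.11]), array([ 0.22, -0.56,  0.49]), array([ 0.083,  0.199, -0.977]))
(np.float64(19.777480657164983), [np.float64(4.4), np.float64(6.8), np.float64(18.4), np.float64(14.8)], [-53.0, -19.0, -31.0], 0.0, 14, array([ 1.33,  0.21, -0.36,  0.89,  0.16,  2.06,  1.03]), array([ 0.19, -0.49,  0.58]), array([-0.065, -0.033, -0.997]))
real	0m22.430s
user	1m28.747s
sys	0m0.099s
```

Emit:
arm_command(
  gripper=[1,1,1,1,1,1,1,1,1,1,1,1],
  linear=[
    [-4.6,-0.1,-1.5],
    [-9.2,-0.2,-3],
    [-13.8,-0.3,-4.5],
    [-18.4,-0.4,-6],
    [-23,-0.5,-7.5],
    [-27.6,-0.6,-9],
    [-32.2,-0.7,-10.5],
    [-36.8,-0.8,-12],
    [-41.4,-0.9,-13.5],
    [-46,-1,-15],
    [-46,-1,-15],
    [-46,-1,-15],
  ],
  yaw=[-4,-8,-12,-16,-20,-24,-28,-32,-36,-40,-40,-40],
)

```text
time: 12.2
eef_pos: [0.2606, -0.6067, 0.4194]
ee_rot: [-1.445, -2.656, -0.344]
ft_force: [0.3, 0.7, -1.0]
opening: 0.0856
grip_force: 0.0
```

```bash
python3 -c "
from h import *;st()
from rob import *
rob(observe()['joint_positions'],1500)"
```

```text
12.2 q [ 1.004  0.634  0.365  0.699 -0.332  2.059  1.778] [ 0.2606 -0.6067  0.4194] F [ 0.3  0.7 -1. ] open 0.0856 g 0.0
[[-0.545  0.838  0.021]
 [ 0.816  0.525  0.244]
 [ 0.193  0.15  -0.97 ]]
t 12.2 tcp [ 0.2606 -0.6067  0.4194] shift cm [47.95 55.07 35.54]
yaw deg to put tool y along dir 12.5 (mod 180)
(np.float64(11.986763880959964), [np.float64(11.2), np.float64(10.9), np.float64(11.2), np.float64(11.2)], [18.0, -7.0, -19.0], -40.0, 8, array([ 1.27,  0.26,  0.08,  1.  , -0.11,  2.06,  2.58]), array([ 0.11, -0.51,  0.51]), array([ 0.035,  0.19 , -0.981]))
(np.float64(11.986763880959964), [np.float64(5.1), np.float64(5.1), np.float64(5.1), np.float64(11.2)], [15.0, -15.0, -12.0], 40.0, 8, array([ 1.73,  0.32, -0.45,  0.83,  0.06,  2.06,  1.2 ]), array([ 0.05, -0.55,  0.55]), array([ 0.072,  0.061, -0.996]))
(np.float64(11.986763880959964), [np.float64(4.4), np.float64(5.7), np.float64(5.1), np.float64(11.2)], [14.0, -17.0, -11.0], 0.0, 8, array([ 1.1 ,  0.37,  0.62,  0.83, -0.3 ,  2.06,  2.12]), array([ 0.04, -0.58,  0.54]), array([ 0.058,  0.06 , -0.997]))
(np.float64(12.078340954533578), [np.float64(8.5), np.float64(8.1), np.float64(8.9), np.float64(11.5)], [9.0, -4.0, -11.0], 0.0, 6, array([ 1.62,  0.37, -0.59,  0.77,  0.06,  2.06,  1.66]), array([ 0.16, -0.55,  0.55]), array([ 0.124,  0.077, -0.989]))
(np.float64(12.087482877261035), [np.float64(9.6), np.float64(9.6), np.float64(10.3), np.float64(10.9)], [43.0, 21.0, -22.0], 0.0, 12, array([ 0.75, -0.09,  0.1 ,  1.28, -0.13,  2.06,  1.36]), array([ 0.24, -0.29,  0.55]), array([ 0.021,  0.162, -0.986]))
```

```bash
cat > grid.py <<'E'
from rob import *
def gr(a):
    q,p,n=a;x,T=FK(q);t=(T.inv().apply(np.array(p)-x)*100).round(0);o=[]
    for w,l,m in V:
        P.update(w=w,lam=l,n=m);v=run(q,t,0,n);o.append(tz(v))
    o=np.array(o);return np.abs(o[:,:2]).max(),p,n,t.tolist(),o[:,:2].round(2).tolist(),v.round(2),FK(v)[0].round(2)
if __name__=='__main__':
    from h import observe
    q=observe()['joint_positions']
    J=[(q,(x,y,z),n) for x in(-.05,.05,.12,.2,.3) for y in(-.5,-.6,-.7,-.8) for z in(.4,.5,.6,.7,.9) for n in(8,12,16)]
    with Pool(4) as p:r=p.map(gr,J)
    for c in sorted(r,key=lambda c:c[0])[:5]:print(c)
E
python3 grid.py
```

```text
(np.float64(0.189), (-0.05, -0.6, 0.6), 12, [21.0, -23.0, -18.0], [[0.03, 0.14], [0.02, -0.02], [0.06, -0.06], [0.02, 0.19]], array([ 1.39,  0.36,  0.3 ,  0.93, -0.11,  2.06,  2.21]), array([-0.04, -0.56,  0.49]))
(np.float64(0.189), (-0.05, -0.6, 0.6), 16, [21.0, -23.0, -18.0], [[0.02, -0.06], [0.01, -0.05], [0.08, 0.18], [0.02, 0.19]], array([ 1.39,  0.36,  0.3 ,  0.93, -0.11,  2.06,  2.21]), array([-0.04, -0.56,  0.49]))
(np.float64(0.189), (-0.05, -0.7, 0.5), 12, [11.0, -30.0, -11.0], [[0.05, 0.03], [0.12, 0.05], [0.08, -0.1], [0.02, 0.19]], array([ 1.48,  0.61,  0.24,  0.68, -0.15,  2.06,  2.21]), array([-0.05, -0.66,  0.44]))
(np.float64(0.189), (0.05, -0.6, 0.6), 12, [15.0, -15.0, -18.0], [[0.11, -0.04], [0.11, -0.04], [0.14, -0.05], [0.03, 0.19]], array([ 1.32,  0.37,  0.17,  0.9 , -0.12,  2.06,  2.02]), array([ 0.05, -0.56,  0.49]))
(np.float64(0.189), (0.05, -0.6, 0.6), 16, [15.0, -15.0, -18.0], [[0.06, 0.01], [0.13, -0.08], [0.14, 0.0], [0.03, 0.19]], array([ 1.32,  0.37,  0.18,  0.91, -0.12,  2.06,  2.02]), array([ 0.05, -0.56,  0.49]))
```

Emit:
arm_command(
  gripper=[1,1,1,1,1,1,1,1,1,1,1,1],
  linear=[
    [2.1,-2.3,-1.8],
    [4.2,-4.6,-3.6],
    [6.3,-6.9,-5.4],
    [8.4,-9.2,-7.2],
    [10.5,-11.5,-9],
    [12.6,-13.8,-10.8],
    [14.7,-16.1,-12.6],
    [16.8,-18.4,-14.4],
    [18.9,-20.7,-16.2],
    [21,-23,-18],
    [21,-23,-18],
    [21,-23,-18],
  ],
  yaw=[0,0,0,0,0,0,0,0,0,0,0,0],
)

```text
time: 13.7
eef_pos: [-0.0394, -0.5787, 0.5761]
ee_rot: [1.501, 2.74, -0.009]
ft_force: [2.8, -1.9, -0.9]
opening: 0.0853
grip_force: 0.0
```

```bash
python3 -c "
from h import *;st()"; python3 grid.py
```

```text
13.7 q [ 1.232  0.35   0.594  0.766 -0.236  2.059  2.252] [-0.0394 -0.5787  0.5761] F [ 2.8 -1.9 -0.9] open 0.0853 g 0.0
[[-0.538  0.843  0.012]
 [ 0.842  0.539 -0.014]
 [-0.018  0.003 -1.   ]]
t 13.7 tcp [-0.0394 -0.5787  0.5761] shift cm [35.51 82.43 32.22]
yaw deg to put tool y along dir 11.5 (mod 180)
(np.float64(0.014), (-0.05, -0.5, 0.4), 8, [7.0, 3.0, 17.0], [[0.01, -0.01], [0.01, -0.01], [0.01, -0.01], [0.01, -0.01]], array([ 1.06,  0.01,  0.54,  1.48, -0.02,  1.64,  2.17]), array([-0.05, -0.51,  0.4 ]))
(np.float64(0.014), (-0.05, -0.5, 0.4), 12, [7.0, 3.0, 17.0], [[0.01, -0.01], [0.01, -0.01], [0.01, -0.01], [0.01, -0.01]], array([ 1.06,  0.01,  0.54,  1.48, -0.02,  1.64,  2.17]), array([-0.05, -0.51,  0.4 ]))
(np.float64(0.014), (-0.05, -0.5, 0.4), 16, [7.0, 3.0, 17.0], [[0.01, -0.01], [0.01, -0.01], [0.01, -0.01], [0.01, -0.01]], array([ 1.06,  0.01,  0.53,  1.48, -0.02,  1.64,  2.17]), array([-0.05, -0.51,  0.4 ]))
(np.float64(0.014), (-0.05, -0.5, 0.5), 8, [7.0, 3.0, 7.0], [[0.01, -0.01], [0.01, -0.01], [0.01, -0.01], [0.01, -0.01]], array([ 1.08,  0.06,  0.56,  1.23, -0.04,  1.85,  2.19]), array([-0.05, -0.5 ,  0.5 ]))
(np.float64(0.014), (-0.05, -0.5, 0.5), 12, [7.0, 3.0, 7.0], [[0.01, -0.01], [0.01, -0.01], [0.01, -0.01], [0.01, -0.01]], array([ 1.08,  0.06,  0.55,  1.23, -0.04,  1.85,  2.19]), array([-0.05, -0.5 ,  0.5 ]))
```

Emit:
arm_command(
  gripper=[0.6,0.6,0.6,0.6,0.6,0.6,0.6,0.6,0.6,0.6,0.6,0.6,0.6,0.6,0.6,0.6,0.6,0.6,0.6,0.6],
  linear=[
    [0,5,3],
    [0,10,6],
    [-1,15,9],
    [-1,20,12],
    [-1,25,15],
    [-2,30,18],
    [-2,35,20],
    [-2,40,22],
    [-2,45,25],
    [-1,50,28],
    [3,54,29],
    [7,58,30],
    [12,62,31],
    [16,66,32],
    [21,70,32.5],
    [25,74,33],
    [30,78,33.5],
    [33,80.5,33.7],
    [35.5,82.4,33.7],
    [35.5,82.4,33.7],
  ],
  yaw=[1,2,3,4,5,6,7,8,9,10,11,11,11,11,11,11,11,11,11,11],
)

```text
time: 16.2
eef_pos: [0.4689, 0.167, 0.2433]
ee_rot: [1.753, 2.592, 0.025]
ft_force: [0.7, -0.1, 0.5]
opening: 0.0508
grip_force: 0.0
```

```bash
python3 - <<'E'
from h import *
st([.468,.160,.148])
c=read_camera('scene');a=proj(c,[[.468,.16,.163],[.468,.16,.176]]);print(a)
u,v=a[0].astype(int);f=c['frame'][max(0,v-60):v+60,u-60:u+60];cv2.imwrite('pics/s1.png',cv2.resize(f,(600,600),interpolation=cv2.INTER_CUBIC));print(u-60,v-60)
c=read_camera('top');f=c['frame'][102:214,195:315];cv2.imwrite('pics/t1.png',cv2.resize(f,(600,560),interpolation=cv2.INTER_CUBIC))
E
```

```text
16.2 q [ 0.013  0.056 -0.462  1.767  0.029  1.304 -0.073] [0.4689 0.167  0.2433] F [ 0.7 -0.1  0.5] open 0.0508 g 0.0
[[-0.372  0.928  0.02 ]
 [ 0.928  0.372  0.006]
 [-0.002  0.021 -1.   ]]
t 16.2 tcp [0.4689 0.167  0.2433] shift cm [-0.6  -0.54  9.52]
yaw deg to put tool y along dir 0.8 (mod 180)
[[214.72040488 181.65959181]
 [214.37141436 177.39560314]]
154 121
```

View pics/s1.png

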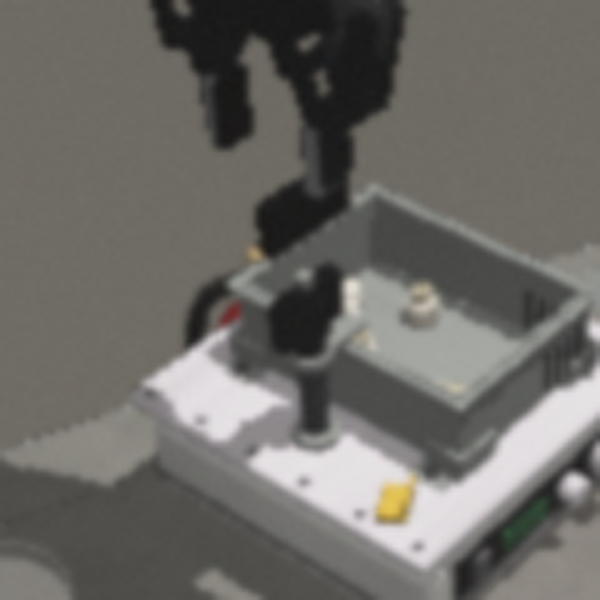

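The crop shows the wing cap top at about (307,275), which is within about 2 mm of the projected estimate. The open fingers are above it and the claw points over the rim. Descending and gripping.

Emit:
arm_command(
  gripper=[0.6,0.6,0.6,0.6,0.1,0.1,0.1,0.1,0.1],
  linear=[
    [-0.6,-0.5,3],
    [-0.6,-0.5,6],
    [-0.6,-0.5,8.5],
    [-0.6,-0.5,9.5],
    [-0.6,-0.5,9.5],
    [-0.6,-0.5,9.5],
    [-0.6,-0.5,9.5],
    [-0.6,-0.5,9.5],
    [-0.6,-0.5,9.5],
  ],
  yaw=[0,0,0,0,0,0,0,0,0],
  newtons=35,
)

```text
time: 17.42
eef_pos: [0.4685, 0.1577, 0.1484]
ee_rot: [1.757, 2.589, 0.024]
ft_force: [-2.3, -1.1, 6.4]
opening: 0.0111
grip_force: 36.6
```

```bash
python3 -c "
from h import *;st([.468,.160,.148]);print(observe()['moment'])"
```

```text
17.425 q [ 0.01   0.128 -0.456  1.901  0.067  1.107 -0.092] [0.4685 0.1577 0.1484] F [-2.3 -1.1  6.4] open 0.0111 g 36.6
[[-0.369  0.929  0.019]
 [ 0.929  0.369  0.005]
 [-0.002  0.02  -1.   ]]
t 17.425 tcp [0.4685 0.1577 0.1484] shift cm [0.23 0.04 0.04]
yaw deg to put tool y along dir 0.6 (mod 180)
[-0.50263278  1.03427233  0.10227167]
```

Gripped. Turning anticlockwise.

Emit:
arm_command(
  gripper=[0.1,0.1,0.1,0.1,0.1,0.1,0.1,0.1,0.1,0.1,0.1,0.1,0.1],
  linear=[
    [0,0,0],
    [0,0,0],
    [0,0,0],
    [0,0,0],
    [0,0,0],
    [0,0,0],
    [0,0,0],
    [0,0,0],
    [0,0,0],
    [0,0,0],
    [0,0,0],
    [0,0,0],
    [0,0,0],
  ],
  yaw=[-8,-16,-24,-32,-40,-48,-56,-64,-72,-79,-84,-88,-88],
)

```text
time: 19.05
eef_pos: [0.4695, 0.1602, 0.1485]
ee_rot: [-0.534, 3.072, 0.009]
ft_force: [4.3, 8.5, -4.5]
opening: 0.0113
grip_force: 42.9
```

```bash
python3 -c "
from h import *;st([.565,.113,.25]);print(observe()['moment'])"
```

```text
19.05 q [ 0.112  0.14  -0.567  1.895  0.085  1.106  1.428] [0.4695 0.1602 0.1485] F [ 4.3  8.5 -4.5] open 0.0113 g 42.9
[[-0.941 -0.338  0.022]
 [-0.337  0.941  0.01 ]
 [-0.024  0.002 -1.   ]]
t 19.05 tcp [0.4695 0.1602 0.1485] shift cm [-7.64 -7.65 -9.98]
yaw deg to put tool y along dir 88.6 (mod 180)
[ 1.86781746 -0.71716676 -0.84905072]
```

Emit:
arm_command(
  gripper=[0.6,0.6,0.6,0.6,0.6,0.6,0.6,0.6,0.6,0.6,0.6,0.6,0.6,0.6],
  linear=[
    [0,0,0],
    [0,0,0],
    [0,0,-3.5],
    [0,0,-7],
    [-0.8,-0.8,-7],
    [-1.6,-1.6,-7],
    [-2.5,-2.5,-7],
    [-3.5,-3.5,-7],
    [-4.5,-4.5,-7],
    [-5.5,-5.5,-7],
    [-6.5,-6.5,-7],
    [-7.3,-7.3,-6.5],
    [-7.6,-7.6,-6],
    [-7.6,-7.6,-5.5],
  ],
  yaw=[0,0,0,0,9,18,27,36,46,56,66,76,83,88.5],
)

```text
time: 20.8
eef_pos: [0.5646, 0.1111, 0.2035]
ee_rot: [1.774, 2.578, 0.023]
ft_force: [-0.3, 0.9, 0.4]
opening: 0.0508
grip_force: 0.0
```

```bash
python3 - <<'E'
from h import *
st([.565,.113,.134])
th=np.radians(21.1);x=np.array([np.cos(th),np.sin(th),0]);y=np.array([-x[1],x[0],0]);z=np.array([0,0,1]);g=np.array([.565,.113,.148])
c=read_camera('scene');f=c['frame'].copy();u0,v0=150,110
f=cv2.resize(f[v0:v0+110,u0:u0+140],None,fx=5,fy=5,interpolation=cv2.INTER_CUBIC)
pts=[g+sx*.006*x+sy*.033*y+.015*z for sx,sy in((1,1),(1,-1),(-1,-1),(-1,1))]
pp=((proj(c,pts)-[u0,v0]+.5)*5).astype(int);cv2.polylines(f,[pp.reshape(-1,1,2)],True,(0,0,255),1)
cv2.imwrite('pics/s2.png',f)
E
```

```text
20.8 q [ 0.055  0.252 -0.385  1.636  0.099  1.254  0.017] [0.5646 0.1111 0.2035] F [-0.3  0.9  0.4] open 0.0508 g 0.0
[[-0.357  0.934  0.018]
 [ 0.934  0.357  0.005]
 [-0.002  0.019 -1.   ]]
t 20.8 tcp [0.5646 0.1111 0.2035] shift cm [ 0.18 -0.02  6.95]
yaw deg to put tool y along dir -0.2 (mod 180)
```

View pics/s2.png

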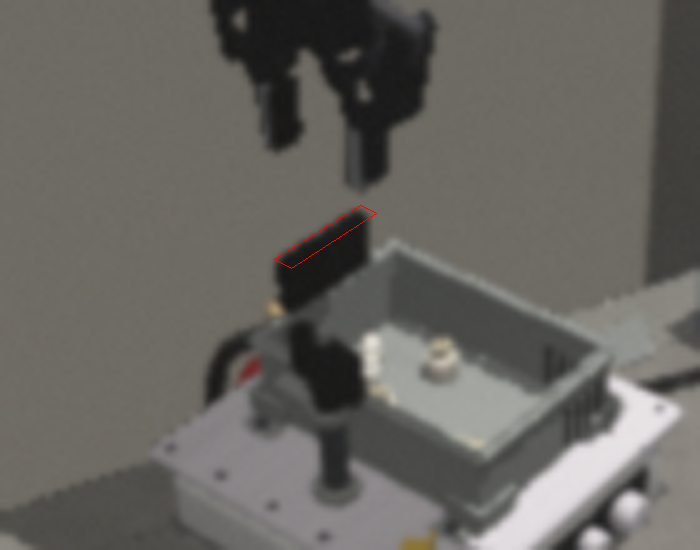

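The overlay matches the plate top, (278,258) to (370,210). The wing now lies along the rim and the claw is off it. Descending and gripping the plate.

Emit:
arm_command(
  gripper=[0.6,0.6,0.6,0.6,0.05,0.05,0.05,0.05,0.05,0.05],
  linear=[
    [0.2,0,3],
    [0.2,0,5],
    [0.2,0,6.5],
    [0.2,0,7],
    [0.2,0,7],
    [0.2,0,7],
    [0.2,0,7],
    [0.2,0,7],
    [0.2,0,7],
    [0.2,0,7],
  ],
  yaw=[0,0,0,0,0,0,0,0,0,0],
  newtons=90,
)

```text
time: 22.1
eef_pos: [0.5656, 0.1139, 0.135]
ee_rot: [1.767, 2.581, 0.025]
ft_force: [0.8, 0.1, 5.2]
opening: 0.0103
grip_force: 87.8
```

```bash
cat > lift.py <<'E'
from grid import *
from h import observe
q=observe()['joint_positions'].copy();print(q.round(3),observe()['eef_pos'],observe()['grip_force'],observe()['ft_force'])
# lift straight then carry with yaw to (x,y,z), then push up
L=[[0,0,-3*(i+1)] for i in range(9)]
P.update(w=.7,lam=.02,n=6);q=call2(q,L,[0]*9);print('lift',FK(q)[0].round(3),tz(q),q.round(2))
x,T=FK(q)
for p in([.47,0,.5],[.47,-.12,.5],[.52,.1,.5]):
  az=np.degrees(np.arctan2(p[1],p[0]))
  # strainer dir now 246 deg; want az+180
  yaw=246-(az+180);t=T.inv().apply(np.array(p)-x)*100;n=10
  q1=call2(q,[t*min(1,(i+1)/8) for i in range(n)],[yaw*min(1,(i+1)/8) for i in range(n)])
  print(p,'yaw',round(yaw),t.round(0),FK(q1)[0].round(3),tz(q1),q1.round(2))
  for v in V[:3]:
    P.update(w=v[0],lam=v[1],n=v[2]);q2=q1
    for k in range(3):
      q2=call2(q2,[[0,0,-3*(i+1)] for i in range(20)],[0]*20);m=FK(q2)[1].as_matrix()
      # tray axes: tray x = tool y ; tray y = ? tool x = -(-y)...
      print('   ',v,k,FK(q2)[0].round(3),tz(q2),'tool x,y z-comp',m[2,:2].round(2),q2.round(2))
E
python3 lift.py
```

```text
[ 0.045  0.312 -0.382  1.714  0.129  1.12  -0.004] [0.56557304 0.11391695 0.13496965] 87.7642571926117 [0.82569512 0.12440496 5.22904718]
lift [0.56  0.112 0.404] [ 0.02   0.006 -1.   ] [ 0.04  0.19 -0.39  1.29  0.07  1.65  0.04]
[0.47, 0, 0.5] yaw 66 [ -7. -12. -10.] [ 0.47 -0.    0.5 ] [ 0.02   0.006 -1.   ] [ 0.15 -0.01 -0.24  1.3  -0.01  1.83 -0.87]
    (0.7, 0.02, 6) 0 [ 0.461 -0.001  0.628] [ 0.076  0.01  -0.997] tool x,y z-comp [0.06 0.05] [-0.78  0.02  0.71  0.99 -0.02  2.06 -0.86]
    (0.7, 0.02, 6) 1 [ 0.425 -0.003  0.653] [ 0.132  0.014 -0.991] tool x,y z-comp [0.1  0.08] [ 0.55 -0.02 -0.61  0.96 -0.02  2.06 -0.86]
    (0.7, 0.02, 6) 2 [ 0.4   -0.004  0.677] [ 0.188  0.014 -0.982] tool x,y z-comp [0.14 0.12] [ 0.74 -0.09 -0.7   0.96 -0.09  2.06 -0.8 ]
    (0.7, 0.02, 12) 0 [ 0.471 -0.003  0.628] [ 0.076  0.008 -0.997] tool x,y z-comp [0.06 0.05] [-1.11  0.06  1.14  0.98 -0.08  2.06 -0.79]
    (0.7, 0.02, 12) 1 [ 0.438 -0.006  0.653] [ 0.132  0.013 -0.991] tool x,y z-comp [0.1  0.08] [ 0.12 -0.01 -0.21  0.96 -0.    2.06 -0.87]
    (0.7, 0.02, 12) 2 [ 0.405 -0.007  0.678] [ 
[... 2527 characters left out ...]
 0.94 -0.08  2.06 -0.8 ]
    (0.7, 0.02, 12) 1 [0.464 0.082 0.651] [ 0.126  0.027 -0.992] tool x,y z-comp [0.09 0.09] [-1.17  0.04  0.97  0.93 -0.04  2.06 -0.82]
    (0.7, 0.02, 12) 2 [0.415 0.072 0.676] [ 0.18   0.038 -0.983] tool x,y z-comp [0.13 0.13] [ 1.13 -0.03 -1.32  0.9  -0.03  2.06 -0.8 ]
    (1, 0.02, 8) 0 [0.474 0.091 0.615] [ 0.047  0.011 -0.999] tool x,y z-comp [0.04 0.03] [-0.97  0.09  0.81  0.97 -0.08  2.06 -0.8 ]
    (1, 0.02, 8) 1 [0.464 0.088 0.628] [ 0.076  0.017 -0.997] tool x,y z-comp [0.06 0.05] [-1.32  0.07  1.17  0.98 -0.08  2.06 -0.79]
    (1, 0.02, 8) 2 [0.46  0.081 0.64 ] [ 0.102  0.023 -0.995] tool x,y z-comp [0.08 0.07] [-1.41  0.03  1.21  0.97 -0.04  2.06 -0.81]
```

```bash
cat > tilt.py <<'E'
from grid import *
from h import observe
P.update(w=.7,lam=.02,n=6);q=np.array(observe()['joint_positions']);q=call2(q,[[0,0,-3*(i+1)] for i in range(9)],[0]*9);x,T=FK(q)
def job(a):
  r,az,z,dr,nr=a;p=[r*np.cos(az),r*np.sin(az),z];yaw=66-np.degrees(az);t=T.inv().apply(np.array(p)-x)*100;n=14
  P.update(w=.7,lam=.02,n=6);q1=call2(q,[t*min(1,(i+1)/12) for i in range(n)],[yaw*min(1,(i+1)/12) for i in range(n)])
  out=[]
  for v in V[:3]:
    P.update(w=v[0],lam=v[1],n=v[2]);q2=q1;mx=0
    for k in range(30):
      o=q2;q2=call2(q2,[[dr[0]*min(i+1,2)/2,dr[0]*min(i+1,2)/2,-dr[1]*min(i+1,2)/2] for i in range(nr)],[0]*nr);mx=max(mx,abs(q2[2]-q1[2]))
      if tz(q2)[2]>-.82:break
    m=FK(q2)[1].as_matrix();out.append((k+1,m[2,:2].round(2).tolist(),FK(q2)[0].round(2).tolist(),round(mx,2)))
  return a,yaw,out
if __name__=='__main__':
  J=[(r,az,z,dr,nr) for r,z in((.47,.5),(.6,.45),(.7,.45),(.8,.35)) for az in(0.,.2) for dr in((0,10),(5,8),(8,5),(8,0)) for nr in(2,3)]
  with Pool(4) as p:R_=p.map(job,J)
  for a,y,o in sorted(R_,key=lambda r:sum(c[0] for c in r[2])*r[0][4])[:14]:print(a,round(y),*o)
E
python3 tilt.py
```

```text
(0.8, 0.0, 0.35, (0, 10), 2) 66 (11, [0.44, 0.4], [0.54, -0.01, 0.86], np.float64(0.5)) (11, [0.44, 0.39], [0.55, -0.02, 0.85], np.float64(0.51)) (13, [0.42, 0.43], [0.54, 0.04, 0.86], np.float64(0.88))
(0.8, 0.0, 0.35, (0, 10), 3) 66 (10, [0.44, 0.41], [0.53, -0.01, 0.86], np.float64(0.62)) (9, [0.44, 0.43], [0.53, 0.01, 0.87], np.float64(0.82)) (7, [0.29, 0.54], [0.54, 0.14, 0.85], np.float64(0.5))
(0.8, 0.2, 0.35, (0, 10), 3) 55 (10, [0.44, 0.42], [0.52, 0.1, 0.86], np.float64(0.7)) (9, [0.44, 0.43], [0.51, 0.12, 0.87], np.float64(0.89)) (7, [0.29, 0.53], [0.51, 0.24, 0.85], np.float64(0.51))
(0.8, 0.2, 0.35, (0, 10), 2) 55 (11, [0.43, 0.4], [0.53, 0.1, 0.85], np.float64(0.58)) (11, [0.43, 0.39], [0.54, 0.09, 0.85], np.float64(0.59)) (28, [0.47, 0.38], [0.3, 0.02, 0.86], np.float64(1.2))
(0.7, 0.2, 0.45, (0, 10), 2) 55 (15, [0.43, 0.38], [0.34, 0.06, 0.86], np.float64(1.22)) (11, [0.4, 0.47], [0.51, 0.15, 0.87], np.float64(0.85)) (25, [0.56, 0.31], [0.33, -0.05, 0.87], np.float64(1.04))
(0.47, 0.0, 0.5, (5, 8), 2) 66 (16, [0.42, 0.4], [0.57, -0.01, 0.84], np.float64(1.52)) (16, [0
[... 1029 characters left out ...]
7, 0.05, 0.84], np.float64(1.63)) (26, [0.45, 0.37], [0.55, 0.08, 0.85], np.float64(0.81))
(0.7, 0.2, 0.45, (5, 8), 2) 55 (17, [0.45, 0.37], [0.58, 0.07, 0.83], np.float64(1.58)) (17, [0.45, 0.37], [0.57, 0.06, 0.84], np.float64(1.58)) (26, [0.44, 0.37], [0.55, 0.07, 0.84], np.float64(0.76))
(0.7, 0.0, 0.45, (5, 8), 2) 66 (16, [0.45, 0.37], [0.58, -0.05, 0.83], np.float64(1.5)) (17, [0.46, 0.37], [0.57, -0.05, 0.84], np.float64(1.5)) (28, [0.46, 0.37], [0.54, -0.06, 0.85], np.float64(0.67))
(0.6, 0.0, 0.45, (5, 8), 2) 66 (16, [0.47, 0.34], [0.58, -0.06, 0.83], np.float64(1.54)) (17, [0.49, 0.35], [0.57, -0.06, 0.84], np.float64(1.54)) (29, [0.48, 0.35], [0.54, -0.08, 0.85], np.float64(0.64))
```

Emit:
arm_command(
  gripper=[0.05,0.05,0.05,0.05,0.05,0.05,0.05,0.05,0.05],
  linear=[
    [0,0,-1],
    [0,0,-3],
    [0,0,-6],
    [0,0,-9],
    [0,0,-12],
    [0,0,-15],
    [0,0,-18],
    [0,0,-20],
    [0,0,-20],
  ],
  yaw=[0,0,0,0,0,0,0,0,0],
)

```text
time: 23.22
eef_pos: [0.5617, 0.1131, 0.3354]
ee_rot: [1.767, 2.58, 0.027]
ft_force: [0.4, 0.3, -2.8]
opening: 0.0105
grip_force: 87.8
```

```bash
python3 - <<'E'
from h import *
st([.76,0,.37])
c=read_camera('scene');cv2.imwrite('pics/s3.png',c['frame'])
E
```

```text
23.225 q [ 0.052  0.191 -0.388  1.432  0.073  1.511  0.038] [0.5617 0.1131 0.3354] F [ 0.4  0.3 -2.8] open 0.0105 g 87.8
[[-0.361  0.932  0.021]
 [ 0.932  0.361  0.006]
 [-0.002  0.022 -1.   ]]
t 23.225 tcp [0.5617 0.1131 0.3354] shift cm [-17.72  14.48  -3.11]
yaw deg to put tool y along dir 0.1 (mod 180)
```

View pics/s3.png

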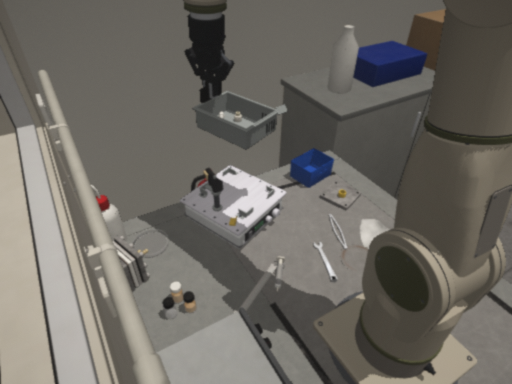

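The picture shows the tray held level above the shaker, with its fittings inside and the claw clear.

```bash
cat > t2.py <<'E'
from tilt import *
q=np.array(observe()['joint_positions']);x,T=FK(q)
import tilt;tilt.q,tilt.x,tilt.T=q,x,T
J=[(r,az,z,dr,nr) for r,z in((.72,.36),(.76,.36),(.76,.42),(.8,.35)) for az in(0.,.1) for dr in((0,10),(2,10)) for nr in(2,3)]
with Pool(4) as p:R_=p.map(job,J)
for a,y,o in sorted(R_,key=lambda r:sum(c[0] for c in r[2])*r[0][4])[:8]:print(a,round(y),*o)
E
python3 t2.py
```

```text
(0.8, 0.0, 0.35, (0, 10), 2) 66 (11, [0.44, 0.4], [0.54, -0.01, 0.86], np.float64(0.49)) (11, [0.44, 0.39], [0.55, -0.02, 0.85], np.float64(0.5)) (13, [0.42, 0.43], [0.54, 0.04, 0.86], np.float64(0.87))
(0.8, 0.1, 0.35, (0, 10), 2) 60 (11, [0.44, 0.4], [0.54, 0.04, 0.86], np.float64(0.53)) (11, [0.43, 0.39], [0.55, 0.04, 0.85], np.float64(0.54)) (13, [0.42, 0.43], [0.53, 0.09, 0.86], np.float64(0.91))
(0.8, 0.0, 0.35, (0, 10), 3) 66 (10, [0.44, 0.41], [0.53, -0.01, 0.86], np.float64(0.61)) (9, [0.44, 0.43], [0.53, 0.01, 0.87], np.float64(0.81)) (7, [0.29, 0.54], [0.54, 0.14, 0.85], np.float64(0.5))
(0.8, 0.1, 0.35, (0, 10), 3) 60 (10, [0.44, 0.42], [0.53, 0.05, 0.86], np.float64(0.65)) (9, [0.44, 0.43], [0.53, 0.06, 0.87], np.float64(0.85)) (7, [0.29, 0.54], [0.53, 0.19, 0.85], np.float64(0.5))
(0.72, 0.1, 0.36, (0, 10), 2) 60 (14, [0.46, 0.36], [0.39, 0.04, 0.87], np.float64(1.1)) (14, [0.47, 0.33], [0.34, -0.0, 0.86], np.float64(0.63)) (12, [0.4, 0.42], [0.55, 0.11, 0.84], np.float64(0.5))
(0.76, 0.0, 0.42, (2, 10), 2) 66 (12, [0.45, 0.4], [0.54, -0.02, 0.86], np.float64(0.54)) (14, [0.43, 0.41], [0.45, -0.02, 0.87], np.float64(1.2)) (17, [0.44, 0.39], [0.55, -0.02, 0.85], np.float64(0.5))
(0.76, 0.1, 0.42, (2, 10), 2) 60 (12, [0.44, 0.4], [0.54, 0.03, 0.86], np.float64(0.58)) (14, [0.42, 0.4], [0.44, 0.05, 0.87], np.float64(1.42)) (17, [0.44, 0.39], [0.55, 0.03, 0.85], np.float64(0.54))
(0.76, 0.1, 0.36, (2, 10), 2) 60 (12, [0.43, 0.37], [0.56, 0.03, 0.84], np.float64(0.56)) (13, [0.46, 0.4], [0.53, 0.02, 0.86], np.float64(0.56)) (19, [0.45, 0.38], [0.54, 0.02, 0.85], np.float64(0.54))
```

Emit:
arm_command(
  gripper=[0.05,0.05,0.05,0.05,0.05,0.05,0.05,0.05,0.05,0.05,0.05,0.05,0.05,0.05],
  linear=[
    [-0.5,1,-0.5],
    [-1.5,2.5,-1.2],
    [-2.5,4,-1.9],
    [-3.5,5.5,-2.6],
    [-4.5,7,-3.4],
    [-5.4,8.5,-4.1],
    [-6.3,10,-4.8],
    [-7.2,11.5,-5.5],
    [-8.1,13,-6.2],
    [-9,14.5,-6.9],
    [-9.8,15.7,-7.5],
    [-10.3,16.5,-8],
    [-10.5,16.9,-8.1],
    [-10.5,16.9,-8.1],
  ],
  yaw=[3,7,12,17,22,27,32,37,42,47,52,56,59,60],
)

```text
time: 25.02
eef_pos: [0.7555, 0.0755, 0.4159]
ee_rot: [2.832, 1.355, 0.026]
ft_force: [-0.0, -0.6, -3.2]
opening: 0.0107
grip_force: 87.9
```

Emit:
arm_command(
  gripper=[0.05,0.05],
  linear=[
    [1,1,-5],
    [2,2,-10],
  ],
  yaw=[0,0],
)

```text
time: 25.28
eef_pos: [0.7728, 0.069, 0.4692]
ee_rot: [2.83, 1.336, 0.096]
ft_force: [2.7, -5.6, -1.7]
opening: 0.0106
grip_force: 88.2
```

Emit:
arm_command(
  gripper=[0.05,0.05],
  linear=[
    [1,1,-5],
    [2,2,-10],
  ],
  yaw=[0,0],
)

```text
time: 25.52
eef_pos: [0.7525, 0.0672, 0.5197]
ee_rot: [2.809, 1.324, 0.172]
ft_force: [0.6, -0.4, -2.6]
opening: 0.0104
grip_force: 88.2
```

Emit:
arm_command(
  gripper=[0.05,0.05],
  linear=[
    [1,1,-5],
    [2,2,-10],
  ],
  yaw=[0,0],
)

```text
time: 25.78
eef_pos: [0.7292, 0.0659, 0.5662]
ee_rot: [2.79, 1.32, 0.25]
ft_force: [0.3, -0.1, -2.6]
opening: 0.0104
grip_force: 88.2
```

```bash
python3 -c "from h import *;st()"
```

```text
25.775 q [-0.221  0.706  0.46   0.231 -0.386  2.057 -0.788] [0.7292 0.0659 0.5662] F [ 0.3 -0.1 -2.6] open 0.0104 g 88.2
[[ 0.624  0.764  0.164]
 [ 0.771 -0.636  0.028]
 [ 0.126  0.109 -0.986]]
t 25.775 tcp [0.7292 0.0659 0.5662] shift cm [-13.04 -29.39  27.14]
yaw deg to put tool y along dir -60.6 (mod 180)
```

Emit:
arm_command(
  gripper=[0.05,0.05],
  linear=[
    [1,1,-5],
    [2,2,-10],
  ],
  yaw=[0,0],
)

```text
time: 26.02
eef_pos: [0.7055, 0.0634, 0.6089]
ee_rot: [2.768, 1.309, 0.324]
ft_force: [-0.5, -1.1, -1.8]
opening: 0.0106
grip_force: 88.2
```

Emit:
arm_command(
  gripper=[0.05,0.05],
  linear=[
    [1,1,-5],
    [2,2,-10],
  ],
  yaw=[0,0],
)

```text
time: 26.28
eef_pos: [0.6804, 0.0605, 0.6495]
ee_rot: [2.744, 1.297, 0.397]
ft_force: [-0.6, 0.7, -2.3]
opening: 0.0107
grip_force: 88.2
```

Emit:
arm_command(
  gripper=[0.05,0.05],
  linear=[
    [1,1,-5],
    [2,2,-10],
  ],
  yaw=[0,0],
)

```text
time: 26.52
eef_pos: [0.6537, 0.0575, 0.6881]
ee_rot: [2.718, 1.284, 0.471]
ft_force: [0.3, 0.2, -1.7]
opening: 0.0103
grip_force: 88.2
```

Emit:
arm_command(
  gripper=[0.05,0.05],
  linear=[
    [1,1,-5],
    [2,2,-10],
  ],
  yaw=[0,0],
)

```text
time: 26.78
eef_pos: [0.6255, 0.0544, 0.7248]
ee_rot: [2.691, 1.27, 0.544]
ft_force: [0.8, 0.7, -2.2]
opening: 0.0104
grip_force: 88.2
```

```bash
python3 -c "from h import *;st()"
```

```text
26.775 q [-0.291  0.433  0.468  0.29  -0.312  2.058 -0.788] [0.6255 0.0544 0.7248] F [ 0.8  0.7 -2.2] open 0.0104 g 88.2
[[ 0.584  0.723  0.368]
 [ 0.765 -0.642  0.047]
 [ 0.27   0.254 -0.929]]
t 26.775 tcp [0.6255 0.0544 0.7248] shift cm [-13.93 -30.26  38.78]
yaw deg to put tool y along dir -61.6 (mod 180)
```

Emit:
arm_command(
  gripper=[0.05,0.05],
  linear=[
    [1,1,-5],
    [2,2,-10],
  ],
  yaw=[0,0],
)

```text
time: 27.02
eef_pos: [0.5955, 0.0511, 0.7602]
ee_rot: [2.66, 1.255, 0.618]
ft_force: [-0.7, -0.1, -1.1]
opening: 0.0106
grip_force: 88.2
```

Emit:
arm_command(
  gripper=[0.05,0.05],
  linear=[
    [1,1,-5],
    [2,2,-10],
  ],
  yaw=[0,0],
)

```text
time: 27.28
eef_pos: [0.5642, 0.0476, 0.7932]
ee_rot: [2.629, 1.24, 0.69]
ft_force: [0.5, 1.6, -2.8]
opening: 0.0104
grip_force: 88.2
```

Emit:
arm_command(
  gripper=[0.05,0.05],
  linear=[
    [1,1,-5],
    [2,2,-10],
  ],
  yaw=[0,0],
)

```text
time: 27.52
eef_pos: [0.5318, 0.044, 0.824]
ee_rot: [2.597, 1.224, 0.761]
ft_force: [1.2, -0.1, -2.7]
opening: 0.0109
grip_force: 88.3
```

Emit:
arm_command(
  gripper=[0.05,0.05],
  linear=[
    [1,1,-5],
    [2,2,-10],
  ],
  yaw=[0,0],
)

```text
time: 27.78
eef_pos: [0.4983, 0.0403, 0.8525]
ee_rot: [2.563, 1.208, 0.831]
ft_force: [-0.5, -0.7, -2.4]
opening: 0.0105
grip_force: 88.3
```

```bash
python3 -c "
from h import *;st()
c=read_camera('top');cv2.imwrite('pics/t4.png',c['frame'])"
```

```text
27.775 q [-0.515  0.183  0.645  0.325 -0.254  2.058 -0.792] [0.4983 0.0403 0.8525] F [-0.5 -0.7 -2.4] open 0.0105 g 88.3
[[ 0.512  0.651  0.561]
 [ 0.757 -0.651  0.065]
 [ 0.407  0.391 -0.825]]
t 27.775 tcp [0.4983 0.0403 0.8525] shift cm [-17.03 -33.33  48.8 ]
yaw deg to put tool y along dir -63.5 (mod 180)
```

View pics/t4.png

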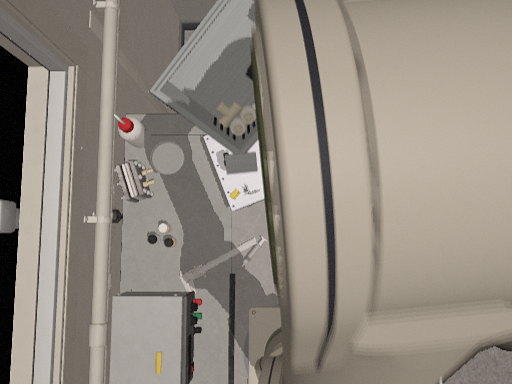

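The top view shows the tilted tray partly hidden by the arm, with fittings gathering at the strainer corner near (237,118). I'll tip it slightly more and let it settle.

Emit:
arm_command(
  gripper=[0.05,0.05],
  linear=[
    [1,1,-5],
    [2,2,-10],
  ],
  yaw=[0,0],
)

```text
time: 28.08
eef_pos: [0.4643, 0.0365, 0.8786]
ee_rot: [2.528, 1.191, 0.898]
ft_force: [-0.0, 0.3, -2.4]
opening: 0.0106
grip_force: 88.4
```

Emit:
arm_command(
  gripper=[0.05,0.05,0.05,0.05,0.05,0.05,0.05,0.05,0.05,0.05],
  linear=[
    [0,0,0],
    [0,0,0],
    [0,0,0],
    [0,0,0],
    [0,0,0],
    [0,0,0],
    [0,0,0],
    [0,0,0],
    [0,0,0],
    [0,0,0],
  ],
  yaw=[0,0,0,0,0,0,0,0,0,0],
)

```text
time: 29.32
eef_pos: [0.4652, 0.037, 0.878]
ee_rot: [2.529, 1.191, 0.896]
ft_force: [0.9, 0.2, -1.6]
opening: 0.0107
grip_force: 88.1
```

```bash
python3 - <<'E'
from h import *
st();s=observe();print('qd',np.abs(s['qd']).max())
M=R.from_rotvec(s['ee_rot']).as_matrix();g=s['eef_pos']-.024*M[:,2]   # plate middle approx
tx,ty,tz=M[:,1],M[:,0],-M[:,2]
pt=lambda a,b,c:g+tx*(a-.076)+ty*b+tz*(c-.07)
sc=pt(-.072,-.052,.003)
for n in('top','scene'):
    c=read_camera(n);u,v=proj(c,sc)[0];print(n,u,v)
    ring=[pt(-.072+.075*np.cos(a),-.052+.075*np.sin(a),.01) for a in np.linspace(0,np.pi/2,12)]
    u0,v0=int(max(0,min(u-50,412))),int(max(0,min(v-60,264)))
    f=cv2.resize(c['frame'][v0:v0+120,u0:u0+100],None,fx=5,fy=5,interpolation=cv2.INTER_CUBIC)
    cv2.polylines(f,[((proj(c,ring)-[u0,v0]+.5)*5).astype(int).reshape(-1,1,2)],False,(0,0,255),1)
    cv2.circle(f,tuple(int(k) for k in ((u-u0)*5,(v-v0)*5)),5,(0,255,0),1);cv2.imwrite(f'pics/{n}5.png',f)
E
```

```text
29.325 q [-0.683  0.123  0.784  0.335 -0.223  2.058 -0.794] [0.4652 0.037  0.878 ] F [ 0.9  0.2 -1.6] open 0.0107 g 88.1
[[ 0.49   0.629  0.603]
 [ 0.754 -0.653  0.069]
 [ 0.437  0.421 -0.795]]
t 29.325 tcp [0.4652 0.037  0.878 ] shift cm [-18.04 -34.32  50.91]
yaw deg to put tool y along dir -64.2 (mod 180)
qd 0.001738385288694681
top 239.28195824708496 157.51689889466695
scene 262.71087099337325 -169.67813274359307
```

View pics/top5.png

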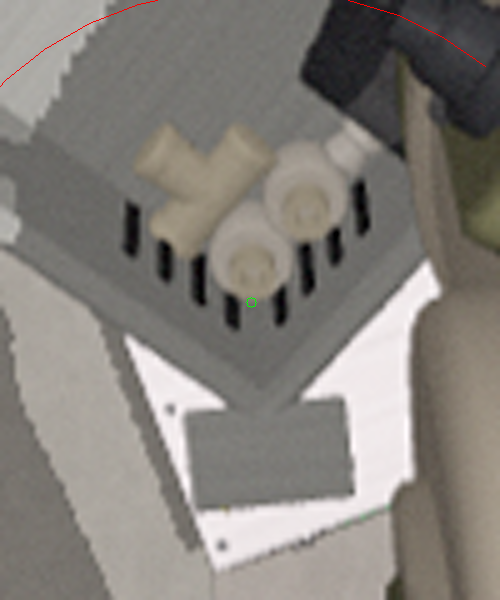

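View pics/scene5.png

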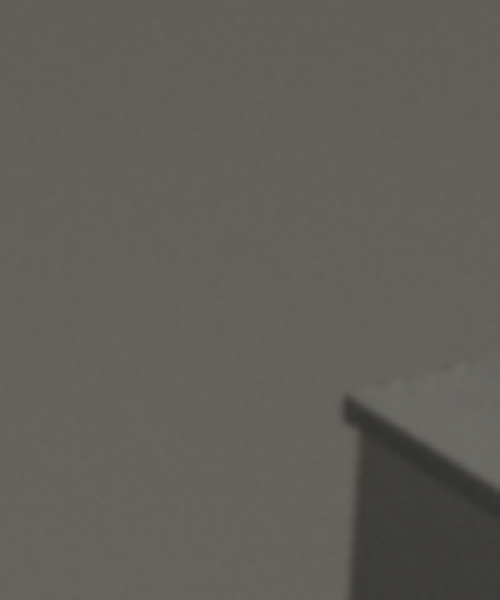

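The top crop shows all four fittings at the strainer slots: the tee at (200,190), the reducers at (305,190) and (250,255), and the barb at (350,145). All lie well inside the 75 mm ring. The scene crop misses the tray, which is above that camera's view. The arm is still.

```bash
python3 -c "from bench import *;print(sign_off())"
```

```text
the job is handed in; nothing more can be done
None
```

The clamp is turned to its stop and the tray is held still in the air at about 37° with the strainer corner lowest; the last top-camera picture shows all four fittings in that corner, and the job was handed in at about 29 s.

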